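# Hang the vial carrier behind the peg's drop keeper

### The arm

A 6-joint arm with a two-finger parallel gripper is mounted at the origin on the work surface. World frame = base frame: x ahead of the robot, y to its left, z up, the work surface at z = 0. Lengths are in m, angles in rad, forces in N, time in s.
With the tool pointing down it reaches from about 0.375 to 0.975 m from the base axis. Payload 3.8 kg.
Tool frame: the origin (TCP) lies on the centre line of the jaws, within the pads' length; the fingertips stand 22 mm ahead of it and the grasp point (between the pads) lies 3 mm ahead of it; z points along the fingers, x is the direction in which the jaws open and shut, and the axes are right-handed (so a half turn about z gives the same grasp; the last joint's range is limited). The gripper opens to 85 mm and grips with 20 to 120 N. Pads are 22 mm wide; open, the fingers measure 114 mm over their backs; the gripper's body (76 mm by 85 mm) begins 54 mm behind the grasp point. The pads swing forward as they close: fully open they stand 13 mm farther back than shut.
Start: joints at [1.181, 0.264, 1.604, -0, 1.274, -0.037], TCP at [0.233, 0.633, 0.253] pointing down, gripper open.
Joint ranges: [-2.63, 2.63], [-0.94, 2.18], [0.31, 2.57], [-1.31, 4.45], [0, 2.66], [-2.55, 2.55]. Speed limits (rad/s): [2.57, 2.57, 3.14, 3.14, 3.14, 3.14].

### API

Orientations are given as a rotation vector (axis times angle).
In Python, from workcell import bot, viewer gives the robot as it stands.
- The arm moves only by the tool move_arm, never from a script. Its argument "series" is text: rows parted by semicolons, each of 7 numbers parted by spaces: the turn, a rotation vector about the tool's x, y, z scaled (see below), then the shift along the tool's x, y, z scaled (see below), then the opening, from -1 (shut) to 1 (fully open). A call has exactly 8 rows; each row is the pose to reach, as a shift and turn from the pose commanded when the call began, along the tool's axes at that moment; what a row does not reach only later rows make up. The controller multiplies each number of a shift by 100 mm and each number of a turn by 120 degrees. A row lasts 1/10 s, in which the tool goes at most 50 mm and 8.59 degrees, less where a joint would pass 70% of its speed; a pose out of reach is approached as far as the arm can. A call with a number of a shift or a turn outside -1 to 1 is refused whole. A call with a gripper value outside its range is refused whole. The fingers move at their own pace and stop on an object; "squeeze" is the grip in N (left out, the last holds). Time passes only in rows, so rows that repeat a pose let the fingers close, or fill a call up. It gives the time, the measured TCP pose, the force and the opening at its end, in the units of the state.
- bot.read_state(): the state, without advancing time (a new reading comes with each control period).
- viewer.read_camera(name): name is "scene" or "top" or "wrist"; returns a dict with "pixels" (480x640x3 uint8, red, green, blue), "K" (3x3 intrinsics, pixels), "world_to_cam" (4x4, takes a point from world to camera coordinates); the wrist camera has in their place "mount" (4x4, takes a point from camera to tool coordinates, whose origin is the TCP and whose axes are the tool frame's). Camera axes: x right, y up, looking along -z (the intrinsics and any distortion apply to the point x, -y, -z); pixel columns grow to the right and rows downward; lengths in m; the calibration is good to about 2 mm. A picture is of the moment at which its call begins: read the wrist's pose just before it. There is no depth.
- bot.finish_job(): hands the job in, once; it reports no verdict.
The state is a dict: "time": time; "q": joint angles; "joint_vel": joint speeds; "joint_torque": joint torques, N m; "tool_pos": TCP position; "tcp_rot": TCP orientation; "wrist_force": force on the tool from outside, world axes, zero at the start; "torque": the same for the moment, N m; "width": opening from 0.0 (shut) to 1.0 (fully open).
Only numpy, scipy, OpenCV 4.12 (cv2) and the standard library are available. Lean on these libraries where they do the work, as an engineer would, in place of code of your own. Each camera call takes 0.05 s, during which the arm holds its last target.

### The job

Pick up the vial carrier by its black tab and hang it by its eye on the peg of the bench stand: rest the eye on the peg and slide it along so that it lifts the hanging keeper and passes under it, until the keeper has dropped shut in front of it. The peg's exact height has to be found by feel; press on the stand with no more than 15 N and never force the keeper (it lifts with next to no force; 8 N would bend it), let go so that the carrier hangs freely, and leave the other things where they are.

Things in the scene. Friction and masses are not known exactly. Their poses are not given: they have to be found in the camera images.
- carrier_tab (a point): Centre of the grip tab on top of the loose vial carrier, 157 mm above its underside: a black upright block 12 mm thick (x), 30 mm wide (y), 42 mm high (136 to 178 mm above the underside). Axes: z up the carrier, x along the eye's axis, through the plate, y along the plate's width. The carrier is the same front and back and stands upright on the bench at the start.
- carrier_eye (a point): Centre of the carrier's eye, 103 mm above the underside, 54 mm under carrier_tab, same axes. An opening along x through an upright aluminium plate 8 mm thick and 48 mm wide: 24 mm wide and 36 mm high (85 to 121 mm above the underside), with a flat top edge.
- carrier_tray (a point): Centre of the carrier's tray, 25 mm above its underside, same axes: a bare metal tray 50 mm (x) by 76 mm (y) with six small white-capped vials fixed in it, 50 mm high in all. The upright plate rises from its middle. The whole carrier weighs 0.16 to 0.24 kg, most of it in the tray: carried fast, it can swing in the grip.
- stand: Bench stand, fixed: grey base plate 170 x 120 x 12 mm, aluminium column 28 mm square, 158 mm high, and on it a dark clamp block that holds the peg. Origin on the bench under the face of the peg's shoulder; x points along the peg from its tip to the column (the way the eye slides on), z up. Clamp block and column begin at x = +25 mm, the base plate at x = -30 mm.
- peg_mark (a point): Point of the stand 150 mm above its origin, at the shoulder's face, axes as stand. The level round steel peg, 12 mm in diameter, runs from here to its tip at x = -67 mm; the 22 mm shoulder stops the eye at x = 0. The clamp was set by hand: the peg's true axis lies anywhere from 9 mm below to 9 mm above this point, not measured; find it by touch or sight. It stays put.
- keeper_mark (a point): Where the keeper's hinge would be at the 150 mm mark, 43 mm before the shoulder, axes as stand (the true hinge is higher or lower with the peg). The keeper is a dark steel flap 4 mm thick, 10 mm wide, 30 g, hinged on the peg's axis and hanging to 34 mm below it. It swings inwards (towards the shoulder) only.
- keeper (a joint): Keeper's angle, rad: 0 = hanging, closed; grows as it is pushed inwards and up, hard stop at 0.60. With the eye's top edge riding on the peg, the eye's lower edge lifts it to about 0.5 and passes under its end; it drops back to 0 about 18 mm before the plate meets the shoulder. If the eye is carried more than about 1.5 mm above the peg, the flap jams at its stop.
- jar: Bystander: a small amber jar, 52 mm in diameter, 75 mm high; origin under its centre. Leave it alone.
- crucible: Bystander: a white open ceramic cup, 54 mm in diameter, 45 mm high; origin under its centre. Leave it alone.
- driver: Bystander: a screwdriver lying on the bench. Leave it alone.
Mind the look-alikes: they are no part of the job. There is more than one size of the part that bears carrier_tab; the job needs the middle-sized. There is more than one size of the stand; the one meant has the size given above.

How it is judged:
On the way, in this order (a step that is already met when the one before it is completed fails the run):
1. the eye is threaded on the tip of the peg, in front of the keeper, which still hangs (x of carrier_eye in the frame of peg_mark between -0.069 and -0.045 m and y of carrier_eye in the frame of peg_mark between -0.009 and 0.009 m and z of carrier_eye in the frame of peg_mark between -0.024 and 0.024 m and value of joint keeper below 0.3 rad), for 0.05 s.
2. the keeper is lifted by the eye on the peg (x of carrier_eye in the frame of peg_mark between -0.045 and 0 m and y of carrier_eye in the frame of peg_mark between -0.009 and 0.009 m and z of carrier_eye in the frame of peg_mark between -0.024 and 0.024 m and value of joint keeper above 0.4 rad), for 0.05 s.
At the end, for the whole second after the job is handed in: The carrier hangs by its eye on the peg, at rest and upright within 0.2 rad, the eye's centre 0 to 41 mm before the shoulder, within 8 mm sideways of the peg and 1 to 24 mm below the 150 mm mark; the keeper hangs closed in front of it (below 0.12 rad) (x of carrier_eye in the frame of peg_mark between -0.041 and 0 m and y of carrier_eye in the frame of peg_mark between -0.008 and 0.008 m and z of carrier_eye in the frame of peg_mark between -0.024 and -0.001 m and value of joint keeper below 0.12 rad and angle between carrier_eye's own z axis and vertical below 0.2 rad and linear speed of carrier below 0.03 m/s and angular speed of carrier below 0.4 rad/s); the robot touches nothing.
It fails at once if anything presses on the stand with its peg and keeper with more than 15 N (contact force between stand and anything else above 15 N).
It fails at once if the keeper is forced with more than 8 N (contact force between keeper and anything else above 8 N).
It fails at once if the jar is moved by more than 30 mm (distance of jar from where it was at the start of the episode above 0.03 m).
It fails at once if the crucible is moved by more than 30 mm (distance of crucible from where it was at the start of the episode above 0.03 m).
It fails at once if the screwdriver is moved by more than 30 mm (distance of driver from where it was at the start of the episode above 0.03 m).
It also fails if it takes over 64 s, if anything falls off the work surface, if the arm or the gripper's body presses on something with over 40 N, if the wrist force passes 120 N, or if a joint passes its speed limit or range.

## Working session

There is one attempt and no reset: what is moved stays moved. The work goes in short steps, Python scripts to look and compute and a tool call to move; the robot and the scene stay as the last step left them, time stands still between calls to the robot, and variables do not carry over. Pictures are saved under pics/ and viewed, and the job is handed in when it is done.

Besides the shell and the picture viewer there is one more tool, called after ">>>" as name(argument=value, ...), one argument or row to a line, values as JSON. move_arm: Moves the arm, as the interface text tells. Its arguments: {"type":"object","properties":{"series":{"type":"string"},"squeeze":{"type":"number"}},"required":["series"]}

```bash
mkdir -p pics; ls
cat > h.py <<'E'
import numpy as np, cv2
from workcell import bot, viewer
from scipy.spatial.transform import Rotation as R
def snap(n,f):
    d=viewer.read_camera(n); cv2.imwrite(f'pics/{f}.png',cv2.cvtColor(d['pixels'],cv2.COLOR_RGB2BGR)); np.savez(f'/tmp/{f}.npz',**{k:v for k,v in d.items() if isinstance(v,np.ndarray)}); return d
E
python3 - <<'E'
from h import *
for n in('scene','top','wrist'):
    s=bot.read_state(); d=snap(n,n+'0'); print({k:(v if k!='pixels' else v.shape) for k,v in d.items()})
print(s)
E
```

```text
pics
{'pixels': (480, 640, 3), 'K': array([[548.82272604,   0.        , 328.55143962],
       [  0.        , 548.82272604, 235.21848426],
       [  0.        ,   0.        ,   1.        ]]), 'world_to_cam': array([[ 8.57005767e-01,  5.15306446e-01, -6.17818531e-04,
        -4.20243416e-01],
       [-4.00235969e-01,  6.66386368e-01,  6.29078992e-01,
         2.30869537e-01],
       [ 3.24580165e-01, -5.38877051e-01,  7.77341135e-01,
        -1.70422213e+00],
       [ 0.00000000e+00,  0.00000000e+00,  0.00000000e+00,
         1.00000000e+00]])}
{'pixels': (480, 640, 3), 'K': array([[571.08739794,   0.        , 320.8952333 ],
       [  0.        , 571.08739794, 241.97680599],
       [  0.        ,   0.        ,   1.        ]]), 'world_to_cam': array([[-0.008108  , -0.99995633, -0.00464759, -0.08716742],
       [ 0.9912933 , -0.00864842,  0.13138798, -0.54120122],
       [-0.13142244, -0.00354183,  0.99132013, -1.61836136],
       [ 0.        ,  0.        ,  0.        ,  1.        ]])}
{'pixels': (480, 640, 3), 'K': array([[330.61294559,   0.        , 318.5156307 ],
       [  0.        ,
[... 377 characters left out ...]
000000e+00,  0.00000000e+00,
         1.00000000e+00]])}
{'time': 0.1, 'q': array([ 1.18108539e+00,  2.64703380e-01,  1.60526648e+00,  2.56978251e-05,
        1.27374450e+00, -3.69011444e-02]), 'joint_vel': array([ 0.00094253, -0.00069241, -0.00322093, -0.00195985,  0.00025596,
        0.00060383]), 'joint_torque': array([ 1.51896129e-03, -5.16700244e+01, -3.68596745e+01, -9.18831552e-05,
        6.22410531e-03, -4.85389921e-05]), 'tool_pos': array([0.23298725, 0.63283049, 0.25205359]), 'tcp_rot': array([ 2.57589122,  1.79646724, -0.00282198]), 'wrist_force': array([ 1.05153062, -0.23724467, -0.57590444]), 'torque': array([ 0.0324382 , -0.02738832,  0.02208674]), 'width': 1.0009223839559727}
```

View pics/scene0.png

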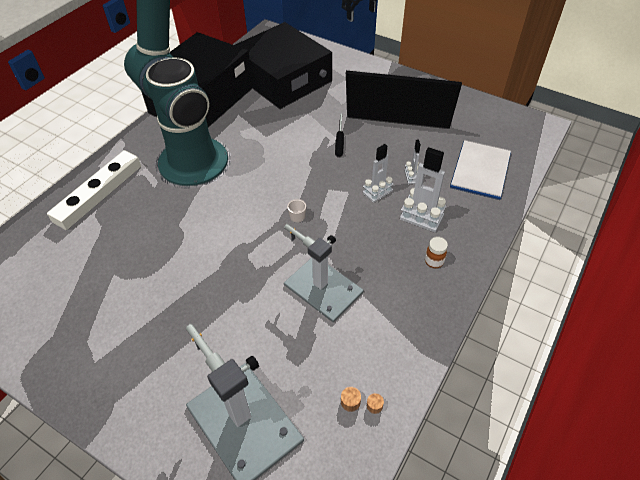

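View pics/top0.png

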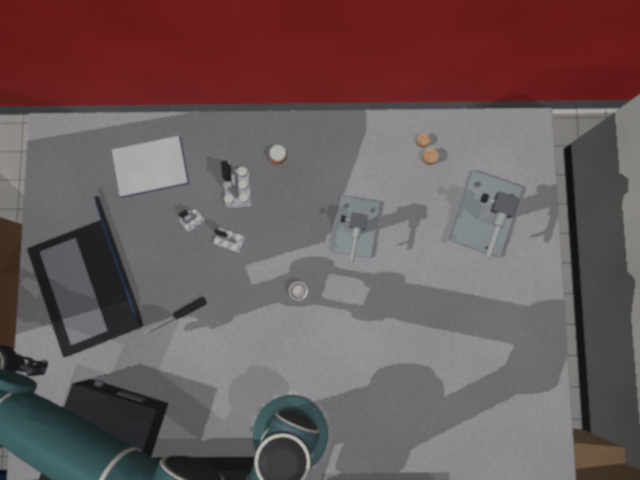

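View pics/wrist0.png

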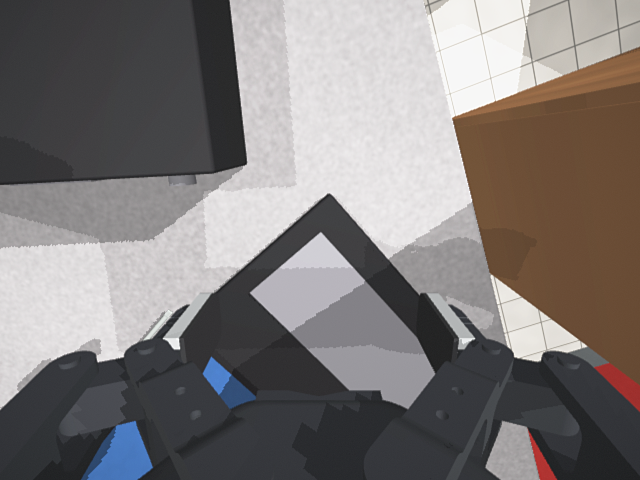

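Run:
```python
import cv2,numpy as np
a=cv2.imread('pics/top0.png');b=cv2.imread('pics/scene0.png')
c=cv2.resize(a[130:265,165:275],None,fx=5,fy=5,interpolation=cv2.INTER_CUBIC)[:600]
d=cv2.resize(b[120:300,270:470],None,fx=4,fy=4,interpolation=cv2.INTER_CUBIC)[:600,:800]
e=cv2.resize(a[180:270,320:440],None,fx=6,fy=6,interpolation=cv2.INTER_CUBIC)[:600]
cv2.imwrite('pics/c1.png',c);cv2.imwrite('pics/c2.png',b"" if 0 else d);cv2.imwrite('pics/c3.png',e)
f=cv2.resize(b[215:330,275:375],None,fx=5,fy=5,interpolation=cv2.INTER_CUBIC);cv2.imwrite('pics/c4.png',f)
```

```text
(no output)
```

View pics/c1.png

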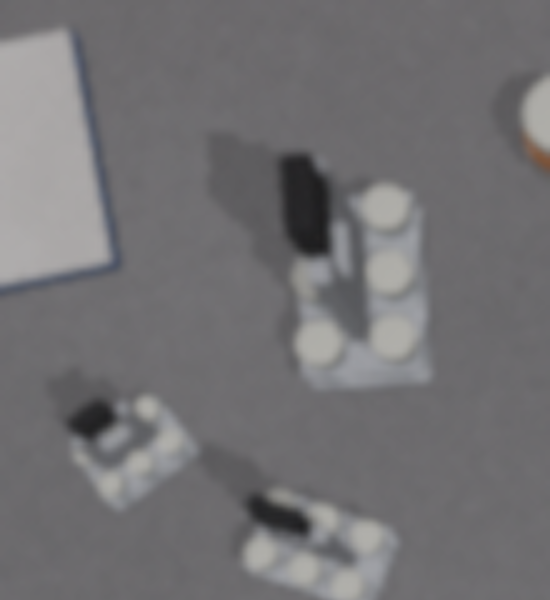

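View pics/c2.png

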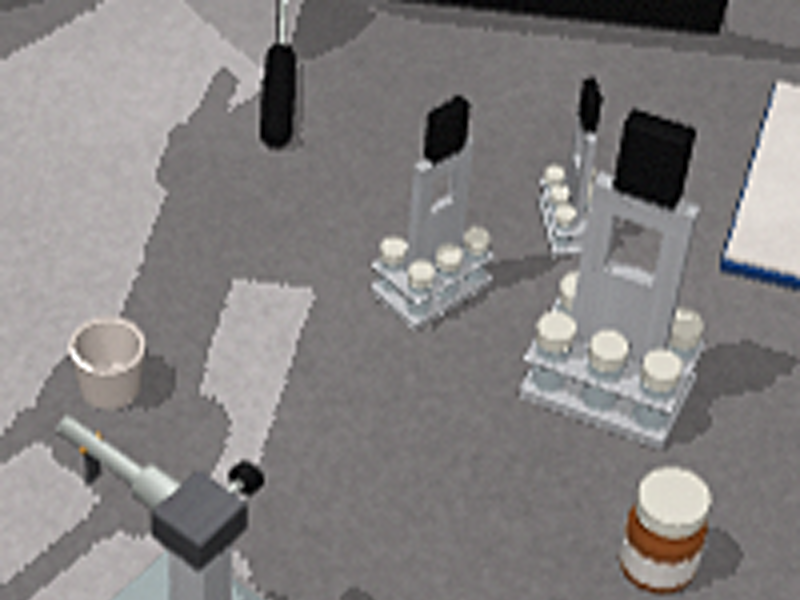

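View pics/c3.png

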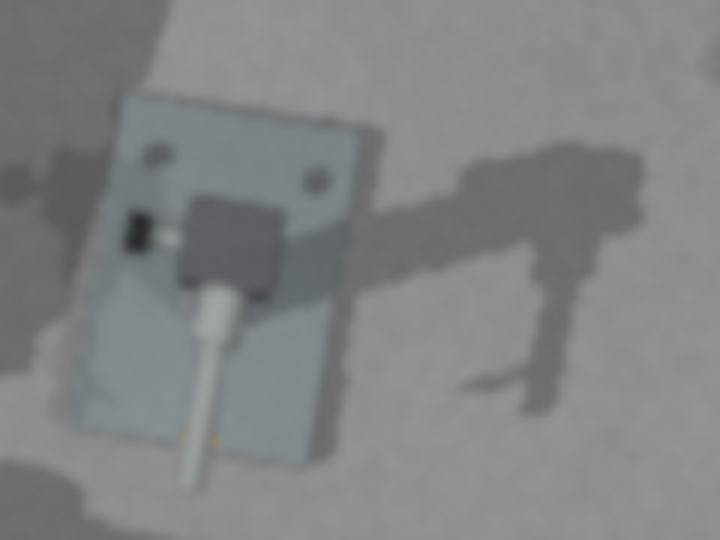

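View pics/c4.png

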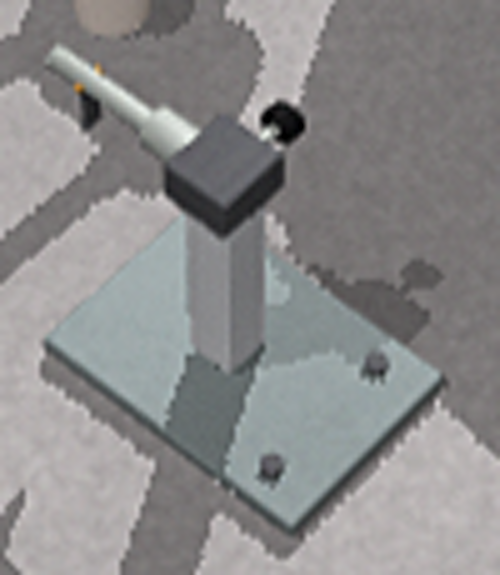

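```bash
cat >> h.py <<'E'
def ray(d,uv):
    K=d['K'];T=d['world_to_cam'];u,v=uv
    c=np.array([(u-K[0,2])/K[0,0],-(v-K[1,2])/K[1,1],-1.]);Rr=T[:3,:3]
    return -Rr.T@T[:3,3], Rr.T@c
def onz(d,uv,z):
    o,r=ray(d,uv); return o+r*(z-o[2])/r[2]
def proj(d,p):
    p=np.asarray(p,float);c=d['world_to_cam'][:3,:3]@p+d['world_to_cam'][:3,3]
    return d['K'][0,0]*c[0]/-c[2]+d['K'][0,2], d['K'][1,1]*-c[1]/-c[2]+d['K'][1,2]
def tri(rs):
    A=np.zeros((3,3));b=np.zeros(3)
    for o,r in rs:
        r=r/np.linalg.norm(r);P=np.eye(3)-np.outer(r,r);A+=P;b+=P@o
    x=np.linalg.solve(A,b);return x,[np.linalg.norm((np.eye(3)-np.outer(r,r)/(r@r))@(x-o)) for o,r in rs]
def load(f): return dict(np.load(f'/tmp/{f}.npz'))
def blobs(d,roi,lo=0,hi=60,amin=15):
    x0,y0,x1,y1=roi;g=d['pixels'][y0:y1,x0:x1].max(2)
    m=((g<hi)).astype(np.uint8);n,l,st,ce=cv2.connectedComponentsWithStats(m)
    out=[]
    for i in range(1,n):
        if st[i,4]>=amin:
            cs,_=cv2.findContours((l==i).astype(np.uint8),0,2);r=cv2.minAreaRect(cs[0])
            out.append((ce[i]+[x0,y0],st[i],r))
    return out
E
python3 - <<'E'
from h import *
np.set_printoptions(precision=4,suppress=True)
t=load('top0');s=load('scene0')
print('top');[print(o) for o in blobs(t,(165,130,275,265),hi=50)]
print('scene');[print(o) for o in blobs(s,(370,130,460,200),hi=45)]
# base corners, top face
f=lambda c:(320+c[0]/6,180+c[1]/6)
C=[onz(t,f(c),.012) for c in[(122,95),(360,128),(315,465),(75,430)]]
print(np.array(C));print([np.linalg.norm(C[i]-C[i-1]) for i in range(4)])
g=lambda c:(275+c[0]/5,215+c[1]/5)
D=[onz(s,g(c),.012) for c in[(445,380),(293,525),(45,343)]];print(np.array(D),[np.linalg.norm(D[i]-D[i-1]) for i in(1,2)])
# tray corners of middle
h=lambda c:(165+c[0]/5,130+c[1]/5)
for z,cs in((.02,[(243,565),(360,600),(398,535)]),(.02,[(313,387),(432,380)]),(.015,[(122,508),(198,450)])):
    P=[onz(t,h(c),z) for c in cs];print(np.array(P),[np.linalg.norm(P[i+1]-P[i]) for i in range(len(P)-1)])
print('crucible',onz(t,(298,290),.045),'jar',onz(t,(278,154),.075))
E
```

```text
top
(array([225.552, 170.528]), array([ 57,  32,   8,  18, 125], dtype=int32), ((60.5, 40.5), (17.0, 7.0), 90.0))
(array([183.1852, 213.5185]), array([15, 81,  7,  6, 27], dtype=int32), ((18.076919555664062, 83.6153793334961), (3.882901668548584, 6.656403064727783), 56.3099365234375))
(array([220.    , 232.7667]), array([ 50, 100,  11,   6,  30], dtype=int32), ((55.051727294921875, 102.87930297851562), (10.767128944396973, 2.888741970062256), 23.198591232299805))
scene
(array([416.963 , 146.0741]), array([45, 10,  5, 13, 54], dtype=int32), ((47.0, 16.0), (12.0, 4.0), 90.0))
(array([381.2061, 152.0229]), array([  6,  14,  11,  17, 131], dtype=int32), ((11.0, 22.0), (16.0, 10.0), 90.0))
(array([433.0567, 159.187 ]), array([ 54,  18,  20,  24, 353], dtype=int32), ((62.76470947265625, 29.441177368164062), (17.70509910583496, 21.3431339263916), 14.03624439239502))
[[ 0.6812 -0.1505  0.012 ]
 [ 0.6636 -0.2678  0.012 ]
 [ 0.4964 -0.2422  0.012 ]
 [ 0.5146 -0.1254  0.012 ]]
[np.float64(0.16849658519952881), np.float64(0.11866808918398222), np.float64(0.1690631616961993), np.float64(0.1182373085177997)]
[[ 0.6886 -0.1558  0.012 ]
 [ 0.6655 -0.2675  0.012 ]
 [ 0.5027 -0.2413  0.012 ]] [np.float64(0.11403428902976134), np.float64(0.1649319463042851)]
[[0.5422 0.2222 0.02  ]
 [0.521  0.1535 0.02  ]
 [0.5592 0.1317 0.02  ]] [np.float64(0.07192691004717695), np.float64(0.04395666258533733)]
[[0.6478 0.1827 0.02  ]
 [0.6513 0.1125 0.02  ]] [np.float64(0.07028932277953442)]
[[0.5773 0.295  0.015 ]
 [0.6116 0.2509 0.015 ]] [np.float64(0.05583382538700411)]
crucible [ 0.4018 -0.0254  0.045 ] jar [0.7924 0.0299 0.075 ]
```

Run:
```python
from h import *
np.set_printoptions(precision=4,suppress=True)
t=load('top0');s=load('scene0')
for a in[(220,232.8),(183.2,213.5),(225.5,170.5)]:
  for b in[(381.2,152),(417,146.1),(433,159.2)]:
    x,e=tri([ray(t,a),ray(s,b)]);print(a,b,x,e[0])
print('yaw base',[np.degrees(np.arctan2(*v)) for v in[(-.1505+.1254,.6812-.5146),(-.2678+.2422,.6636-.4964),(-(.6812-.6636),-.2678*-1-.1505),(-(.5146-.4964),.2422-.1254)]])
print('peg c3');f=lambda c:(320+c[0]/6,180+c[1]/6)
for z in(.141,.15,.159):
  print(onz(t,f((191,488)),z),onz(t,f((207,345)),z))
g=lambda c:(275+c[0]/5,215+c[1]/5)
x,e=tri([ray(t,f((191,488))),ray(s,g((55,55)))]);print('tip',x,e)
x,e=tri([ray(t,f((207,343))),ray(s,g((140,110)))]);print('shoulder?',x,e)
```

```text
(220, 232.8) (381.2, 152) [0.5514 0.1789 0.1561] 0.0004454825093645994
(220, 232.8) (417, 146.1) [0.5923 0.2026 0.1681] 0.048331326242487045
(220, 232.8) (433, 159.2) [0.6182 0.2199 0.1173] 0.06769554637178124
(183.2, 213.5) (381.2, 152) [0.5701 0.2515 0.1292] 0.05084787184280717
(183.2, 213.5) (417, 146.1) [0.6118 0.2881 0.1214] 1.8250803111004653e-05
(183.2, 213.5) (433, 159.2) [0.6397 0.3146 0.0575] 0.018467731314413552
(225.5, 170.5) (381.2, 152) [0.6425 0.1052 0.2825] 0.0591978834318247
(225.5, 170.5) (417, 146.1) [0.6791 0.1368 0.274 ] 0.015641755057172007
(225.5, 170.5) (433, 159.2) [0.7056 0.1548 0.2231] 0.0004333594629368693
yaw base [np.float64(-8.56775991553091), np.float64(-8.704957106398927), np.float64(-8.53315412835236), np.float64(-8.856714825732011)]
peg c3
[ 0.4731 -0.1751  0.141 ] [ 0.5379 -0.1833  0.141 ]
[ 0.4722 -0.1746  0.15  ] [ 0.5367 -0.1828  0.15  ]
[ 0.4713 -0.1742  0.159 ] [ 0.5354 -0.1823  0.159 ]
tip [ 0.4727 -0.1738  0.1533] [np.float64(0.0010674584726197396), np.float64(0.001067458472619865)]
shoulder? [ 0.5336 -0.1841  0.1616] [np.float64(0.0029761544366445165), np.float64(0.0029761544366444055)]
```

Candidates: carriers large tab top-px (225,170), **middle (220,233)**, small (183,213). The triangulated tab height of the middle one is 156 mm, against the given 157, so that is the carrier to pick. Stands: large (490,215), **170×120 mm one (358,225)**, whose base measured 169×118 mm. The crops above confirm both choices.

```bash
cat >> h.py <<'E'
def Rdown(deg):
    a=np.radians(deg)/1; x=np.array([np.cos(a),np.sin(a),0]);z=np.array([0,0,-1.]);return np.c_[x,np.cross(z,x),z]
def rel(p,deg):
    s=bot.read_state();R0=R.from_rotvec(s['tcp_rot']).as_matrix()
    d=R0.T@(np.array(p)-s['tool_pos']);w=R.from_matrix(R0.T@Rdown(deg)).as_rotvec()
    print('t',round(s['time'],2),'pos',s['tool_pos'].round(4),'yaw',np.degrees(np.arctan2(R0[1,0],R0[0,0])).round(2),'w',round(s['width'],3),'F',s['wrist_force'].round(2))
    print('turn',(w/np.radians(120)).round(4),'shift',(d*10).round(4))
E
python3 -c "
from h import *
rel((.551,.179,.30),-20)"
```

```text
t 0.15 pos [0.233  0.6329 0.2522] yaw 69.79 w 0.997 F [ 0.1   0.11 -0.07]
turn [7.000e-04 7.000e-04 7.482e-01] shift [-3.1618  4.5524 -0.4725]
```

>>> move_arm(
  series="0 0 0.07 -0.3 0.3 0 1;0 0 0.14 -0.6 0.6 -0.2 1;0 0 0.21 -0.8 0.9 -0.4 1;0 0 0.28 -1 1 -0.45 1;0 0 0.35 -1 1 -0.45 1;0 0 0.42 -1 1 -0.45 1;0 0 0.49 -1 1 -0.45 1;0 0 0.5 -1 1 -0.45 1",
)

```text
time: 0.95
tool_pos: [0.2925, 0.5047, 0.298]
tcp_rot: [3.13, 0.265, -0.0]
wrist_force: [-0.3, 0.5, -0.1]
width: 1.002
```

```bash
python3 -c "
from h import *
rel((.551,.179,.30),-20)"
```

```text
t 0.95 pos [0.2925 0.5047 0.298 ] yaw 9.69 w 1.002 F [-0.29  0.46 -0.13]
turn [2.000e-04 1.000e-04 2.475e-01] shift [ 1.9997  3.6459 -0.0193]
```

>>> move_arm(
  series="0 0 0.07 0.2 0.4 0 1;0 0 0.14 0.4 0.8 0 1;0 0 0.21 0.55 1 0 1;0 0 0.24 0.55 1 0 1;0 0 0.24 0.55 1 0 1;0 0 0.24 0.55 1 0 1;0 0 0.24 0.55 1 0 1;0 0 0.24 0.55 1 0 1",
)

```text
time: 1.75
tool_pos: [0.3633, 0.4163, 0.2982]
tcp_rot: [3.099, -0.515, -0.0]
wrist_force: [0.2, 1.4, 0.2]
width: 1.002
```

```bash
python3 -c "
from h import *
rel((.551,.179,.30),-20)"
```

```text
t 1.75 pos [0.3633 0.4163 0.2982] yaw -18.89 w 1.002 F [0.2 1.4 0.2]
turn [0.0001 0.0001 0.0093] shift [ 2.5442  1.6375 -0.0183]
```

>>> move_arm(
  series="0 0 0 0.3 0.2 0 1;0 0 0.01 0.6 0.4 0 1;0 0 0.01 0.9 0.6 0 1;0 0 0.01 1 0.65 0 1;0 0 0.01 1 0.65 0 1;0 0 0.01 1 0.65 0 1;0 0 0.01 1 0.65 0 1;0 0 0.01 1 0.65 0 1",
)

```text
time: 2.55
tool_pos: [0.4364, 0.3228, 0.2983]
tcp_rot: [-3.093, 0.549, 0.0]
wrist_force: [0.3, -0.2, -0.6]
width: 1.001
```

>>> move_arm(
  series="0 0 0 0.3 0.2 0 1;0 0 0 0.6 0.4 0 1;0 0 0 0.9 0.6 0 1;0 0 0 1 0.65 0 1;0 0 0 1 0.65 0 1;0 0 0 1 0.65 0 1;0 0 0 1 0.65 0 1;0 0 0 1 0.65 0 1",
)

```text
time: 3.35
tool_pos: [0.5077, 0.2273, 0.2983]
tcp_rot: [-3.093, 0.549, 0.0]
wrist_force: [0.2, -0.4, -0.5]
width: 0.998
```

```bash
python3 -c "
from h import *
rel((.551,.179,.30),-20)
snap('wrist','w1');rel((.551,.179,.30),-20)"
```

```text
t 3.35 pos [0.5077 0.2273 0.2983] yaw -20.12 w 0.998 F [ 0.18 -0.36 -0.48]
turn [-0.0001  0.0001 -0.001 ] shift [ 0.5724  0.3049 -0.0171]
t 3.4 pos [0.5078 0.2272 0.2983] yaw -20.13 w 0.996 F [-0.9   0.03  0.61]
turn [-0.0001  0.0001 -0.001 ] shift [ 0.5712  0.3043 -0.0169]
```

View pics/w1.png

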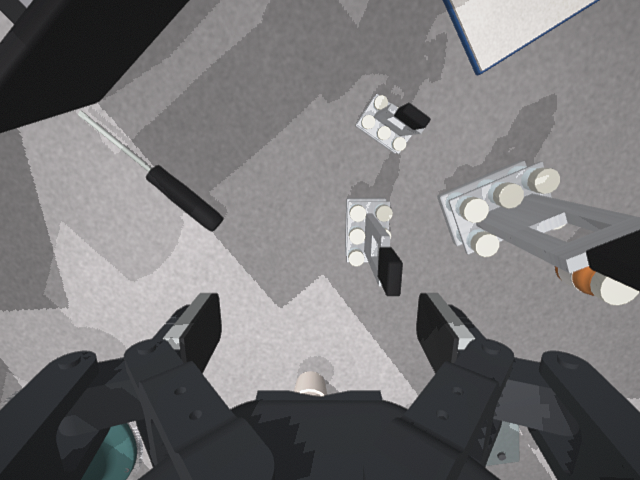

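```bash
cat >> h.py <<'E'
def wcam(d,pos,rot):
    T=np.eye(4);T[:3,:3]=R.from_rotvec(rot).as_matrix();T[:3,3]=pos
    d=dict(d);d['world_to_cam']=np.linalg.inv(T@d['mount']);return d
def crop(f,roi,k,o):
    a=cv2.imread(f'pics/{f}.png')[roi[1]:roi[3],roi[0]:roi[2]];cv2.imwrite(f'pics/{o}.png',cv2.resize(a,None,fx=k,fy=k,interpolation=cv2.INTER_CUBIC))
def wsnap(o):
    s=bot.read_state();d=wcam(snap('wrist',o),s['tool_pos'],s['tcp_rot']);np.savez(f'/tmp/{o}.npz',**d);return d
E
python3 - <<'E'
from h import *
s=bot.read_state();d=wcam(load('w1'),s['tool_pos'],s['tcp_rot']);np.savez('/tmp/w1.npz',**d)
print(proj(d,(.5514,.1789,.157)))
a=cv2.imread('pics/w1.png')[185:305,335:415];a=np.clip(a.astype(float)*1.8,0,255).astype(np.uint8)
cv2.imwrite('pics/w1c.png',cv2.resize(a,None,fx=5,fy=5,interpolation=cv2.INTER_CUBIC))
E
```

```text
(np.float64(386.62688543164614), np.float64(268.8053336270438))
```

View pics/w1c.png

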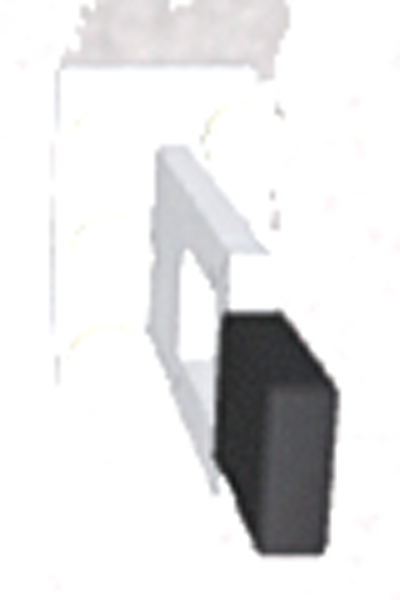

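Run:
```python
from h import *
np.set_printoptions(precision=4,suppress=True)
d=load('w1')
P=np.array([onz(d,(335+(x)/5-.4,185+y/5-.4),.178) for x,y in[(265,388),(336,388),(326,553),(262,553)]])
print(P,P.mean(0));
for i in range(4):
  v=P[(i+1)%4]-P[i];print(np.linalg.norm(v),np.degrees(np.arctan2(v[1],v[0])))
# tray left edge & bottom/top at z~.0
Q=[onz(d,(335+x/5-.4,185+y/5-.4),.03) for x,y in[(58,66),(52,380)]];v=Q[1]-Q[0];print(Q,np.degrees(np.arctan2(v[1],v[0])))
Q=[onz(d,(335+x/5-.4,185+y/5-.4),.03) for x,y in[(60,66),(265,64)]];v=Q[1]-Q[0];print(Q,np.degrees(np.arctan2(v[1],v[0])))
```

```text
[[0.5521 0.193  0.178 ]
 [0.5624 0.1892 0.178 ]
 [0.5532 0.163  0.178 ]
 [0.5436 0.1665 0.178 ]] [0.5528 0.1779 0.178 ]
0.010963957889857852 -20.06313042841638
0.027816131824381765 -109.4055580182675
0.01017699722896847 159.939280120326
0.02783671610177173 72.21432705760935
[array([0.5421, 0.2258, 0.03  ]), array([0.5154, 0.1521, 0.03  ])] -109.85167065217988
[array([0.5425, 0.2257, 0.03  ]), array([0.5881, 0.2095, 0.03  ])] -19.506425597699053
```

```bash
python3 -c "
from h import *
rel((.5528,.1779,.24),-19.3)"
```

```text
t 3.4 pos [0.5078 0.2272 0.2983] yaw -20.13 w 0.996 F [-0.9   0.03  0.61]
turn [-0.0001  0.0001 -0.0069] shift [0.592  0.3085 0.5831]
```

>>> move_arm(
  series="0 0 -0.007 0.2 0.1 0 1;0 0 -0.007 0.4 0.2 0.1 1;0 0 -0.007 0.592 0.309 0.3 1;0 0 -0.007 0.592 0.309 0.583 1;0 0 -0.007 0.592 0.309 0.583 1;0 0 -0.007 0.592 0.309 0.583 1;0 0 -0.007 0.592 0.309 0.583 1;0 0 -0.007 0.592 0.309 0.583 1",
)

```text
time: 4.2
tool_pos: [0.5541, 0.1776, 0.242]
tcp_rot: [-3.096, 0.527, -0.004]
wrist_force: [-0.2, 0.2, 0.5]
width: 0.995
```

```bash
python3 -c "
from h import *
rel((.5528,.1779,.169),-19.3)
wsnap('w2')"
```

```text
t 4.2 pos [0.5541 0.1776 0.242 ] yaw -19.33 w 0.995 F [-0.19  0.21  0.55]
turn [-0.0009 -0.0012 -0.0002] shift [-0.0152  0.0025  0.7299]
```

View pics/w2.png

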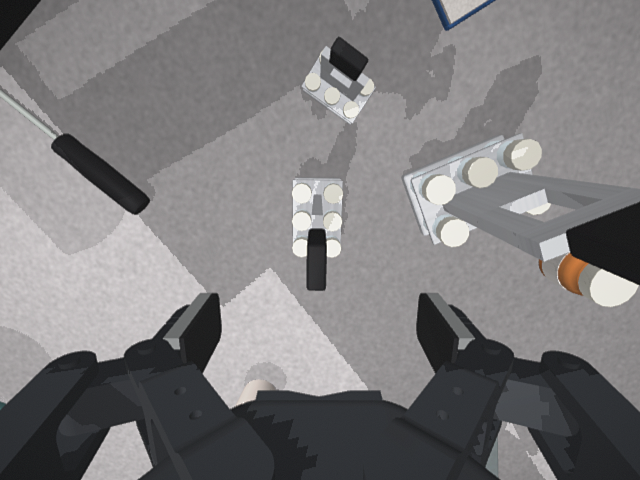

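The tab is centred at about (317,262), between the pads and aligned with them. I'll descend and close.

>>> move_arm(
  series="0 0 0 -0.015 0 0.15 1;0 0 0 -0.015 0 0.35 1;0 0 0 -0.015 0 0.55 1;0 0 0 -0.015 0 0.7 1;0 0 0 -0.015 0 0.73 1;0 0 0 -0.015 0 0.73 1;0 0 0 -0.015 0 0.73 0;0 0 0 -0.015 0 0.73 -0.5",
  squeeze=50,
)

```text
time: 5.05
tool_pos: [0.5528, 0.1776, 0.1683]
tcp_rot: [-3.096, 0.528, -0.003]
wrist_force: [0.2, 0.7, 0.5]
width: 0.693
```

>>> move_arm(
  series="0 0 0 0 0 0 -0.7;0 0 0 0 0 0 -0.8;0 0 0 0 0 0 -0.9;0 0 0 0 0 0 -1;0 0 0 0 0 0 -1;0 0 0 0 0 0 -1;0 0 0 0 0 0 -1;0 0 0 0 0 0 -1",
  squeeze=50,
)

```text
time: 5.85
tool_pos: [0.5523, 0.1774, 0.1675]
tcp_rot: [-3.096, 0.529, -0.001]
wrist_force: [0.7, -0.3, 3.1]
width: 0.131
```

```bash
python3 -c "
from h import *
rel((.5528,.1779,.169),-19.3)
wsnap('w3')"
```

```text
t 5.85 pos [0.5523 0.1774 0.1675] yaw -19.37 w 0.131 F [ 0.69 -0.31  3.08]
turn [-0.0002 -0.0004 -0.0006] shift [ 0.0026 -0.0064 -0.0154]
```

View pics/w3.png

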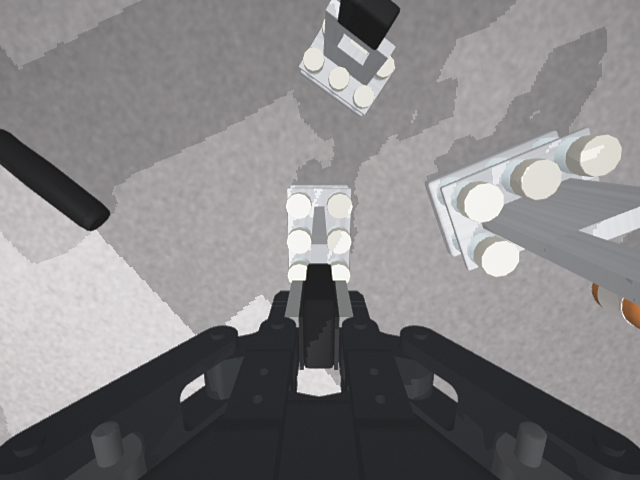

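>>> move_arm(
  series="0 0 0 0 0 -0.05 -1;0 0 0 0 0 -0.15 -1;0 0 0 0 0 -0.3 -1;0 0 0 0 0 -0.45 -1;0 0 0 0 0 -0.6 -1;0 0 0 0 0 -0.75 -1;0 0 0 0 0 -0.85 -1;0 0 0 0 0 -0.9 -1",
)

```text
time: 6.7
tool_pos: [0.5526, 0.1775, 0.2591]
tcp_rot: [-3.096, 0.528, -0.004]
wrist_force: [-0.6, 0.0, -0.8]
width: 0.133
```

```bash
python3 -c "
from h import *
rel((.5528,.1779,.169),-19.3)
rel((.43,-.172,.257),-8.65)
snap('scene','s4')"
```

```text
t 6.7 pos [0.5526 0.1775 0.2591] yaw -19.37 w 0.133 F [-0.61  0.04 -0.79]
turn [-0.0007 -0.0011 -0.0006] shift [-0.0018 -0.0032  0.9006]
t 6.7 pos [0.5526 0.1775 0.2591] yaw -19.37 w 0.133 F [-0.61  0.04 -0.79]
turn [-0.0006 -0.0011 -0.0894] shift [2.4000e-03 3.7037e+00 1.5100e-02]
```

View pics/s4.png

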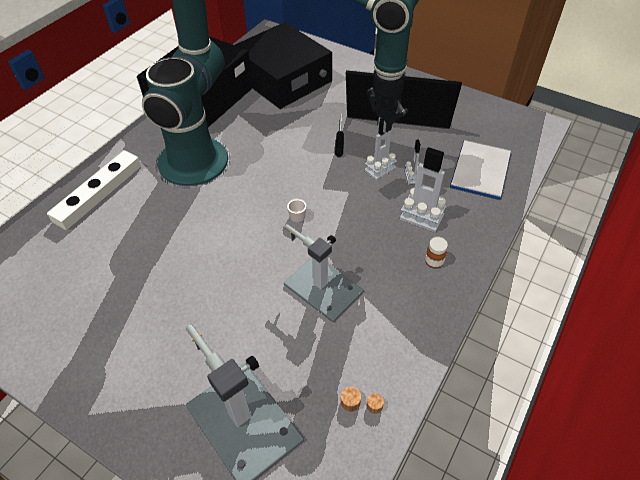

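>>> move_arm(
  series="0 0 -0.01 -0.01 0.05 0 -1;0 0 -0.02 -0.02 0.15 0 -1;0 0 -0.035 -0.03 0.3 0 -1;0 0 -0.05 -0.05 0.47 0 -1;0 0 -0.065 -0.06 0.65 0 -1;0 0 -0.08 -0.08 0.82 0 -1;0 0 -0.089 -0.09 0.95 0 -1;0 0 -0.089 -0.1 1 0 -1",
)

```text
time: 7.55
tool_pos: [0.508, 0.085, 0.2557]
tcp_rot: [3.132, -0.239, -0.004]
wrist_force: [-0.0, -0.1, -1.8]
width: 0.133
```

```bash
python3 -c "
from h import *
rel((.42,-.172,.257),-8.65)"
```

```text
t 7.55 pos [0.508  0.085  0.2557] yaw -8.71 w 0.133 F [-0.03 -0.11 -1.76]
turn [ 0.0005  0.0011 -0.0005] shift [-0.4801  2.6738 -0.0087]
```

>>> move_arm(
  series="0 0 0 -0.02 0.05 0 -1;0 0 0 -0.05 0.18 0 -1;0 0 0 -0.1 0.35 0 -1;0 0 0 -0.15 0.53 0 -1;0 0 0 -0.2 0.7 0 -1;0 0 0 -0.24 0.85 0 -1;0 0 0 -0.25 0.93 0 -1;0 0 0 -0.25 0.95 0 -1",
)

```text
time: 8.35
tool_pos: [0.47, -0.0046, 0.257]
tcp_rot: [3.132, -0.24, 0.0]
wrist_force: [0.2, -0.2, -1.5]
width: 0.135
```

>>> move_arm(
  series="0 0 0 -0.02 0.05 0 -1;0 0 0 -0.05 0.18 0 -1;0 0 0 -0.1 0.35 0 -1;0 0 0 -0.15 0.5 0 -1;0 0 0 -0.18 0.65 0 -1;0 0 0 -0.22 0.75 0 -1;0 0 0 -0.23 0.8 0 -1;0 0 0 -0.23 0.82 0 -1",
)

```text
time: 9.15
tool_pos: [0.4349, -0.0818, 0.257]
tcp_rot: [-3.132, 0.239, -0.0]
wrist_force: [0.8, 0.7, -1.6]
width: 0.129
```

```bash
python3 -c "
from h import *
rel((.42,-.172,.257),-8.65)
d=wsnap('w5');snap('scene','s5');snap('top','t5')
print(proj(d,(.469,-.178,.15)),proj(d,(.535,-.188,.15)))"
```

```text
t 9.15 pos [ 0.4349 -0.0818  0.257 ] yaw -8.73 w 0.129 F [ 0.83  0.67 -1.62]
turn [-0.0001 -0.0001 -0.0007] shift [-0.0108  0.914  -0.    ]
(np.float64(379.1174093993272), np.float64(354.57503683781573)) (np.float64(463.2275216397297), np.float64(354.4964631715833))
```

View pics/w5.png

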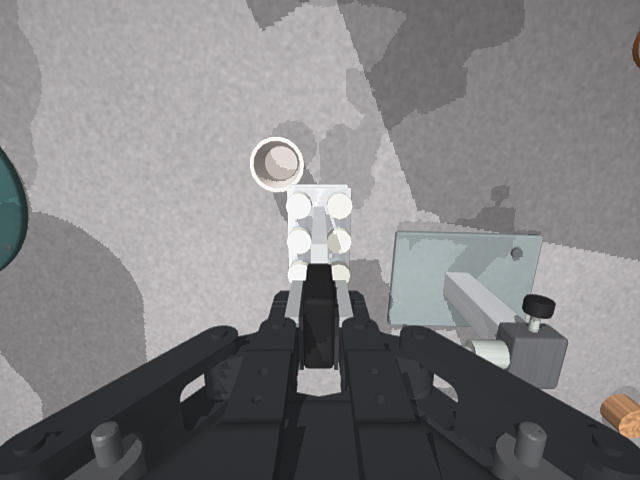

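View pics/s5.png

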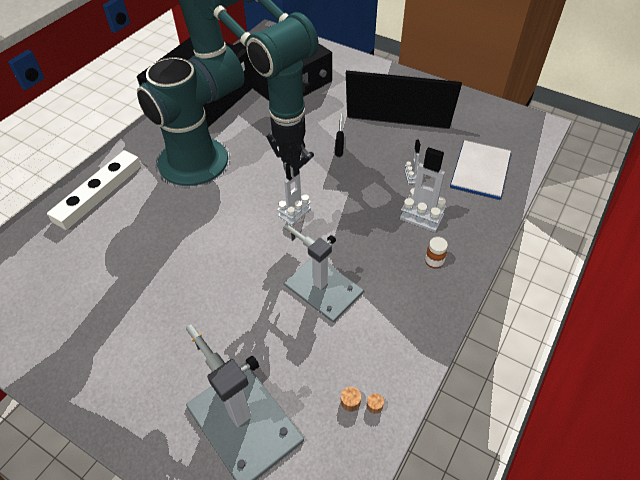

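View pics/t5.png

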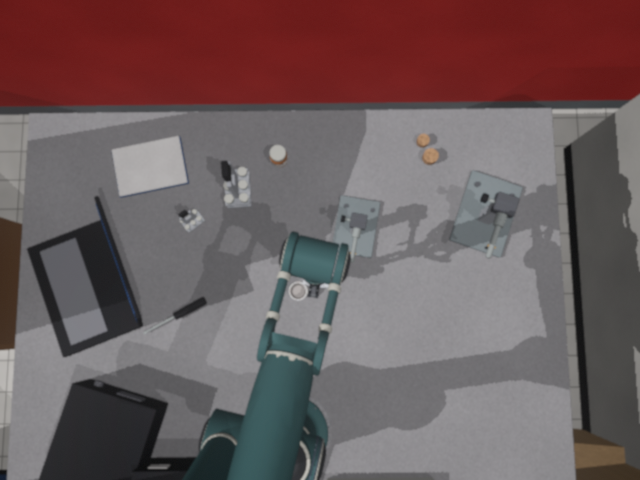

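The wrist view shows the carrier held straight, with the tray centred at about (319,230). The gripper hides the peg, so I'll pass in front of it and look from the far side.

>>> move_arm(
  series="0 0 0 -0.02 0.05 0 -1;0 0 0 -0.05 0.18 0 -1;0 0 0 -0.1 0.35 0 -1;0 0 0 -0.15 0.53 0 -1;0 0 0 -0.15 0.7 0 -1;0 0 0 -0.15 0.85 0 -1;0 0 0 -0.15 0.93 0 -1;0 0 0 -0.15 0.95 0 -1",
)

```text
time: 10.1
tool_pos: [0.4059, -0.1736, 0.257]
tcp_rot: [-3.132, 0.239, 0.0]
wrist_force: [0.5, -0.7, -1.8]
width: 0.133
```

>>> move_arm(
  series="0 0 0 0 0.05 0 -1;0 0 0 0 0.18 0 -1;0 0 0 0 0.35 0 -1;0 0 0 0 0.53 0 -1;0 0 0 0 0.65 0 -1;0 0 0 0 0.68 0 -1;0 0 0 0 0.7 0 -1;0 0 0 0 0.7 0 -1",
)

```text
time: 10.9
tool_pos: [0.3953, -0.2421, 0.2569]
tcp_rot: [-3.132, 0.238, 0.0]
wrist_force: [-0.5, 1.6, -2.1]
width: 0.13
```

```bash
python3 -c "
from h import *
rel((.42,-.172,.257),-8.65)
d=wsnap('w6')
print(proj(d,(.469,-.178,.15)),proj(d,(.535,-.188,.15)))"
```

```text
t 10.9 pos [ 0.3953 -0.2421  0.2569] yaw -8.7 w 0.13 F [-0.45  1.57 -2.11]
turn [-0.0002  0.0001 -0.0004] shift [ 0.1379 -0.73   -0.001 ]
(np.float64(414.5770025889781), np.float64(138.03582027115363)) (np.float64(516.110509113398), np.float64(137.98604573364804))
```

View pics/w6.png

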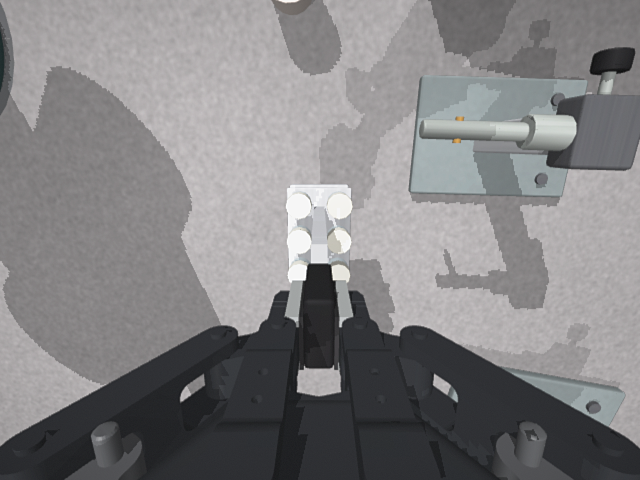

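```bash
python3 -c "
from h import *
crop('w6',(405,65,605,205),4,'w6c')"
```

```text
(no output)
```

View pics/w6c.png

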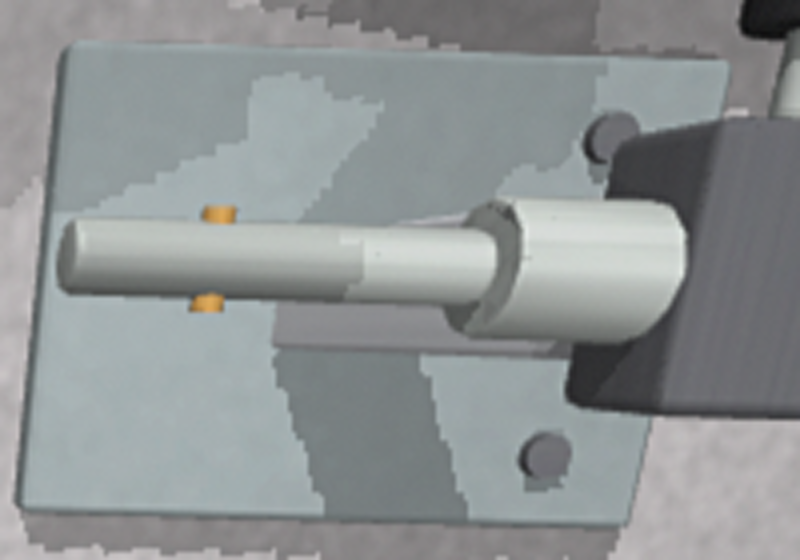

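Run:
```python
from h import *
np.set_printoptions(precision=4,suppress=True)
d=load('w6');f=lambda c:(405+(c[0]+.5)/4-.5,65+(c[1]+.5)/4-.5)
# base corners at z=.012
C=np.array([onz(d,f(c),.012) for c in[(68,43),(730,60),(626,525),(17,512)]]);print(C)
for i in range(4):
  v=C[(i+1)%4]-C[i];print(np.linalg.norm(v),np.degrees(np.arctan2(v[1],v[0])))
for z in(.14,.145,.15,.155,.16):
  a,b=[onz(d,f(c),z) for c in[(66,257),(490,267)]]
  e=[onz(d,f(c),z) for c in[(280,225),(280,299)]]
  v=b-a;print(z,a,b,np.degrees(np.arctan2(v[1],v[0])),np.linalg.norm(v),'dia',np.linalg.norm(e[0]-e[1]))
t=load('top0');s=load('scene0')
g=lambda c:(275+c[0]/5-.4,215+c[1]/5-.4);h=lambda c:(320+c[0]/6-.4,180+c[1]/6-.4)
print(tri([ray(d,f((66,257))),ray(t,h((190,488))),ray(s,g((55,55)))]))
print(tri([ray(d,f((66,257))),ray(s,g((55,55)))]))
d5=load('w5')
```

```text
[[ 0.5187 -0.1215  0.012 ]
 [ 0.6836 -0.1505  0.012 ]
 [ 0.6633 -0.2664  0.012 ]
 [ 0.4969 -0.2375  0.012 ]]
0.167512191418986 -9.98325396799549
0.1176508280404048 -99.96309480749933
0.168835006988721 170.1404609645796
0.11802232698802864 79.39483914295216
0.14 [ 0.4766 -0.1729  0.14  ] [ 0.5481 -0.1854  0.14  ] -9.923159161132048 0.07253353577892147 dia 0.012092102917973697
0.145 [ 0.4751 -0.1729  0.145 ] [ 0.5451 -0.1851  0.145 ] -9.923159161132057 0.0710060334665418 dia 0.011837452224740789
0.15 [ 0.4736 -0.1729  0.15  ] [ 0.5421 -0.1849  0.15  ] -9.923159161132073 0.06947853115416208 dia 0.011582801531507876
0.155 [ 0.4721 -0.1729  0.155 ] [ 0.5391 -0.1846  0.155 ] -9.92315916113205 0.06795102884178247 dia 0.011328150838274938
0.16 [ 0.4707 -0.1729  0.16  ] [ 0.5361 -0.1844  0.16  ] -9.923159161132052 0.06642352652940287 dia 0.011073500145042003
(array([ 0.4726, -0.173 ,  0.1542]), [np.float64(0.00016541270311045515), np.float64(0.00032244601347859703), np.float64(0.0002006340074786917)])
(array([ 0.4724, -0.173 ,  0.1541]), [np.float64(6.35182248683497e-05), np.float64(6.351822486830387e-05)])
```

Peg tip triangulated at (0.4726, -0.173, ~0.154), stand yaw ≈ -9.9°.

```bash
python3 -c "
from h import *
rel((.4352,-.1665,.2165),-9.9)"
```

```text
t 10.95 pos [ 0.3954 -0.2419  0.2569] yaw -8.68 w 0.136 F [ 0.07  0.88 -1.91]
turn [-0.0002  0.0001  0.0102] shift [ 0.2801 -0.8053  0.4044]
```

>>> move_arm(
  series="0 0 0 0 -0.05 0.05 -1;0 0 0.005 0 -0.15 0.1 -1;0 0 0.01 0 -0.3 0.2 -1;0 0 0.01 0 -0.47 0.3 -1;0 0 0.01 0.05 -0.62 0.35 -1;0 0 0.01 0.12 -0.73 0.39 -1;0 0 0.01 0.19 -0.79 0.404 -1;0 0 0.01 0.24 -0.805 0.404 -1",
)

```text
time: 11.75
tool_pos: [0.4321, -0.1657, 0.2165]
tcp_rot: [3.13, -0.269, 0.0]
wrist_force: [-0.4, 0.6, -1.6]
width: 0.132
```

>>> move_arm(
  series="0 0 0 0.01 0 0 -1;0 0 0 0.02 0 0 -1;0 0 0 0.03 0 0 -1;0 0 0 0.03 0 0 -1;0 0 0 0.03 0 0 -1;0 0 0 0.03 0 0 -1;0 0 0 0.03 0 0 -1;0 0 0 0.03 0 0 -1",
)

```text
time: 12.55
tool_pos: [0.4341, -0.1669, 0.2166]
tcp_rot: [3.13, -0.271, 0.0]
wrist_force: [0.0, -0.1, -2.9]
width: 0.131
```

```bash
cat >> h.py <<'E'
TIP=np.array([.4726,-.1730]);U=np.array([.9851,-.1719]);V=np.array([.1719,.9851])
def st():
    F=[];
    s=bot.read_state();d=s['tool_pos'][:2]-TIP
    print('t',round(s['time'],2),'stand x',(d@U*1000-67).round(1),'y',(d@V*1000).round(2),'z',(s['tool_pos'][2]*1000).round(2),'F',s['wrist_force'].round(2),'M',s['torque'].round(2))
E
python3 -c "
from h import *
rel((.4352,-.1665,.2165),-9.9);st()
snap('scene','s7');wsnap('w7');crop('s7',(240,150,380,270),5,'s7c');st()"
```

```text
t 12.55 pos [ 0.4341 -0.1669  0.2166] yaw -9.9 w 0.131 F [ 0.01 -0.11 -2.85]
turn [ 0. -0. -0.] shift [ 0.0099 -0.0055  0.0009]
t 12.55 stand x -106.0 y -0.58 z 216.59 F [ 0.01 -0.11 -2.85] M [-0.   -0.02 -0.02]
t 12.65 stand x -105.9 y -0.53 z 216.59 F [-0.74 -0.2  -1.84] M [ 0.05 -0.05  0.  ]
```

View pics/s7c.png

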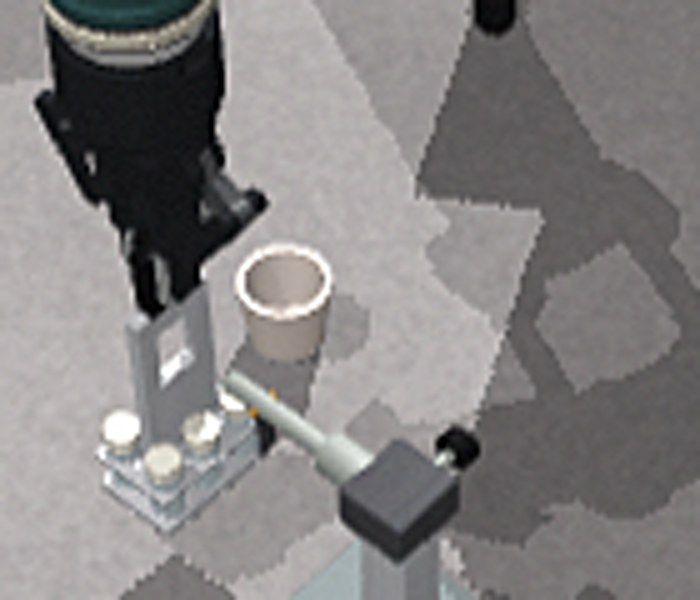

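View pics/w7.png

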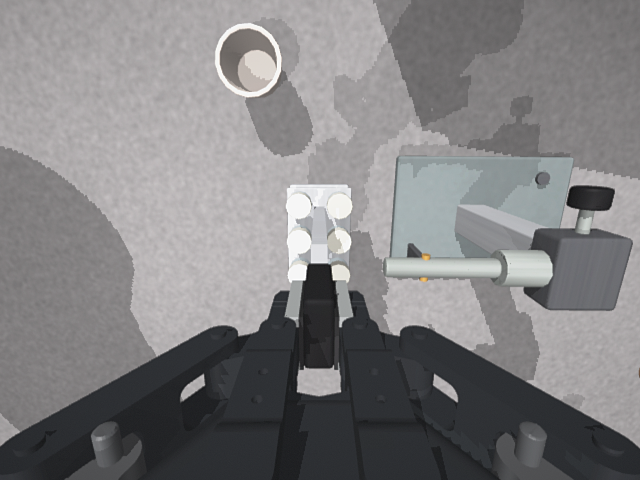

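Run:
```python
from h import *
np.set_printoptions(precision=4,suppress=True)
s=load('s7');st_=bot.read_state();p=st_['tool_pos']
Rt=R.from_rotvec(st_['tcp_rot']).as_matrix()
x=np.r_[U,0];y=np.r_[V,0];z=np.array([0,0,1.])
e=p-.0645*z+.004*x
for n,q in(('c',e),('TL',e-12*y/1e3+18*z/1e3),('TR',e+12*y/1e3+18*z/1e3),('BL',e-12*y/1e3-18*z/1e3),('BR',e+12*y/1e3-18*z/1e3),('plateL',e-24*y/1e3+33*z/1e3),('plateR',e+24*y/1e3+33*z/1e3)):
    u=proj(s,q);print(n,(np.array(u)-[240,150]+.5)*5-.5)
crop('w7',(370,230,570,300),4,'w7c')
crop('s7',(260,200,300,235),16,'s7d')
```

```text
c [178.7298 347.8558]
TL [158.6102 337.8833]
TR [193.0996 309.878 ]
BL [164.5351 385.3711]
BR [198.2724 357.5422]
plateL [138.435  331.7237]
plateR [208.0642 275.5688]
```

View pics/w7c.png

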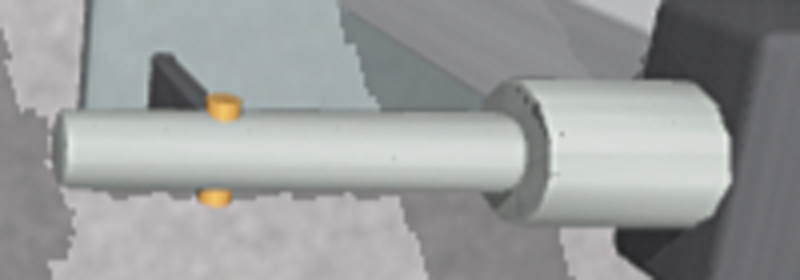

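View pics/s7d.png

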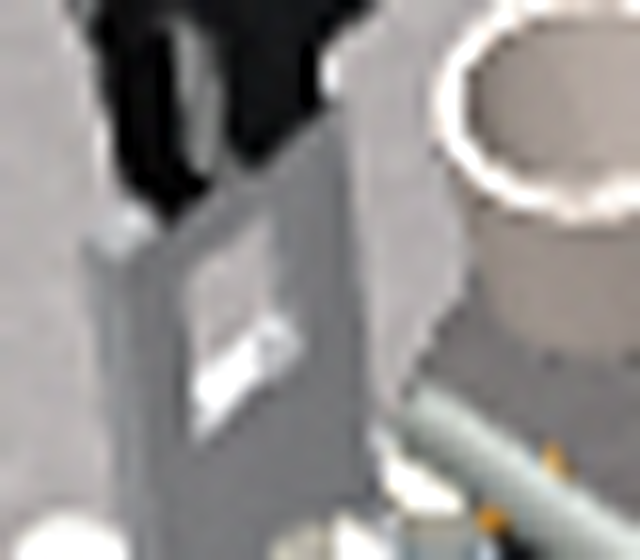

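Run:
```python
from h import *
np.set_printoptions(precision=4,suppress=True)
a=load('w6');b=load('w7')
f=lambda c:(405+(c[0]+.5)/4-.5,65+(c[1]+.5)/4-.5);g=lambda c:(370+(c[0]+.5)/4-.5,230+(c[1]+.5)/4-.5)
print(tri([ray(a,f((66,257))),ray(b,g((60,149)))]))
for z in(.15,.154,.158):
  x,y=onz(b,g((60,149)),z),onz(b,g((525,152)),z);v=y-x;print(z,x,y,np.degrees(np.arctan2(v[1],v[0])),np.linalg.norm(v),((x[:2]-TIP)@V,(y[:2]-TIP)@V))
```

```text
(array([ 0.4727, -0.173 ,  0.1533]), [np.float64(0.00010151440348813405), np.float64(0.00010151440348811795)])
0.15 [ 0.4733 -0.1744  0.15  ] [ 0.5423 -0.1868  0.15  ] -10.234152370143303 0.07010194809004879 (np.float64(-0.0012138865993109533), np.float64(-0.0016246143549059882))
0.154 [ 0.4727 -0.1727  0.154 ] [ 0.5403 -0.1849  0.154 ] -10.234152370143335 0.06860337521787209 (np.float64(0.00028563478744631437), np.float64(-0.00011631282024767202))
0.158 [ 0.4722 -0.1711  0.158 ] [ 0.5382 -0.183   0.158 ] -10.234152370143327 0.06710480234569532 (np.float64(0.001785156174203564), np.float64(0.0013919887144106698))
```

>>> move_arm(
  series="0 0 0 0.03 -0.006 0 -1;0 0 0 0.08 -0.006 0 -1;0 0 0 0.15 -0.006 0 -1;0 0 0 0.23 -0.006 0 -1;0 0 0 0.31 -0.006 0 -1;0 0 0 0.39 -0.006 0 -1;0 0 0 0.45 -0.006 0 -1;0 0 0 0.48 -0.006 0 -1",
)

```text
time: 13.45
tool_pos: [0.4823, -0.1746, 0.2165]
tcp_rot: [-3.13, 0.271, 0.0]
wrist_force: [-0.8, 0.3, -2.2]
width: 0.131
```

```bash
python3 -c "
from h import *
st();wsnap('w8');snap('scene','s8');crop('s8',(240,170,380,270),5,'s8c');crop('w8',(240,160,640,360),2,'w8c')
st()"
```

```text
t 13.45 stand x -57.1 y 0.09 z 216.51 F [-0.84  0.3  -2.16] M [-0.01  0.03 -0.04]
t 13.55 stand x -57.5 y 0.09 z 216.48 F [ 0.1   0.35 -0.61] M [-0.01  0.06  0.02]
```

View pics/s8c.png

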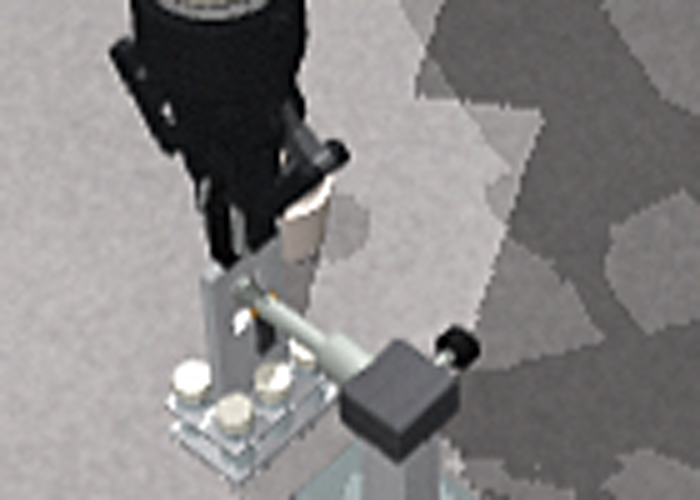

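View pics/w8c.png

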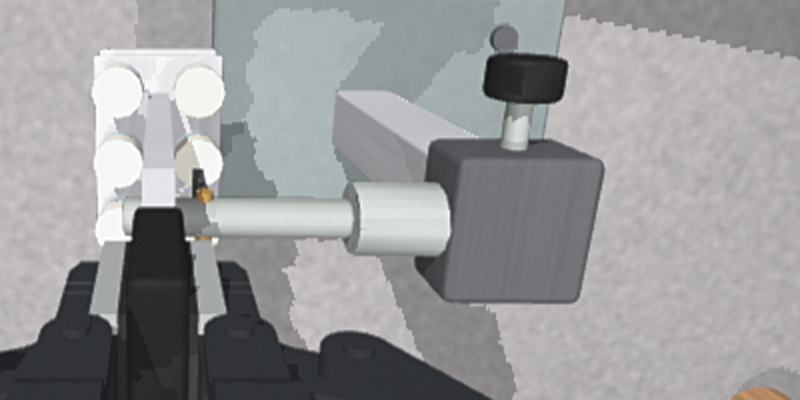

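The eye is on the peg tip, with the tip showing left of the plate at w8c (125,215) and the keeper untouched. I'll lower it by feel.

>>> move_arm(
  series="0 0 0 0 0 0.01 -1;0 0 0 0 0 0.025 -1;0 0 0 0 0 0.04 -1;0 0 0 0 0 0.055 -1;0 0 0 0 0 0.065 -1;0 0 0 0 0 0.075 -1;0 0 0 0 0 0.075 -1;0 0 0 0 0 0.075 -1",
)

```text
time: 14.35
tool_pos: [0.4816, -0.1745, 0.2091]
tcp_rot: [3.13, -0.271, 0.0]
wrist_force: [-0.5, -0.6, -1.4]
width: 0.132
```

```bash
python3 -c "
from h import *
st()"
```

```text
t 14.35 stand x -57.9 y 0.05 z 209.11 F [-0.48 -0.62 -1.41] M [-0.01  0.03 -0.05]
```

>>> move_arm(
  series="0 0 0 0 0 0.002 -1;0 0 0 0 0 0.004 -1;0 0 0 0 0 0.005 -1;0 0 0 0 0 0.005 -1;0 0 0 0 0 0.005 -1;0 0 0 0 0 0.005 -1;0 0 0 0 0 0.005 -1;0 0 0 0 0 0.005 -1",
)

```text
time: 15.15
tool_pos: [0.4816, -0.1745, 0.2086]
tcp_rot: [3.13, -0.271, -0.0]
wrist_force: [-0.1, 0.1, -1.9]
width: 0.132
```

```bash
python3 -c "
from h import *
st()"
```

```text
t 15.15 stand x -57.9 y 0.06 z 208.57 F [-0.05  0.07 -1.88] M [0.03 0.05 0.01]
```

>>> move_arm(
  series="0 0 0 0 0 0.002 -1;0 0 0 0 0 0.004 -1;0 0 0 0 0 0.005 -1;0 0 0 0 0 0.005 -1;0 0 0 0 0 0.005 -1;0 0 0 0 0 0.005 -1;0 0 0 0 0 0.005 -1;0 0 0 0 0 0.005 -1",
)

```text
time: 15.95
tool_pos: [0.4816, -0.1745, 0.2081]
tcp_rot: [3.13, -0.271, 0.0]
wrist_force: [0.2, -0.6, -1.4]
width: 0.13
```

```bash
python3 -c "
from h import *
st()"
```

```text
t 15.95 stand x -57.9 y 0.06 z 208.1 F [ 0.24 -0.63 -1.41] M [-0.03 -0.02 -0.01]
```

>>> move_arm(
  series="0 0 0 0 0 0.002 -1;0 0 0 0 0 0.004 -1;0 0 0 0 0 0.005 -1;0 0 0 0 0 0.005 -1;0 0 0 0 0 0.005 -1;0 0 0 0 0 0.005 -1;0 0 0 0 0 0.005 -1;0 0 0 0 0 0.005 -1",
)

```text
time: 16.75
tool_pos: [0.4816, -0.1745, 0.2076]
tcp_rot: [3.13, -0.271, 0.0]
wrist_force: [-0.3, -0.1, -1.8]
width: 0.129
```

>>> move_arm(
  series="0 0 0 0 0 0.002 -1;0 0 0 0 0 0.004 -1;0 0 0 0 0 0.005 -1;0 0 0 0 0 0.005 -1;0 0 0 0 0 0.005 -1;0 0 0 0 0 0.005 -1;0 0 0 0 0 0.005 -1;0 0 0 0 0 0.005 -1",
)

```text
time: 17.55
tool_pos: [0.4816, -0.1745, 0.2071]
tcp_rot: [3.13, -0.271, 0.0]
wrist_force: [-0.1, 0.1, -2.1]
width: 0.13
```

>>> move_arm(
  series="0 0 0 0 0 0.002 -1;0 0 0 0 0 0.004 -1;0 0 0 0 0 0.005 -1;0 0 0 0 0 0.005 -1;0 0 0 0 0 0.005 -1;0 0 0 0 0 0.005 -1;0 0 0 0 0 0.005 -1;0 0 0 0 0 0.005 -1",
)

```text
time: 18.35
tool_pos: [0.4816, -0.1745, 0.2066]
tcp_rot: [-3.13, 0.271, 0.0]
wrist_force: [-0.7, -0.5, -1.4]
width: 0.13
```

>>> move_arm(
  series="0 0 0 0 0 0.002 -1;0 0 0 0 0 0.004 -1;0 0 0 0 0 0.005 -1;0 0 0 0 0 0.005 -1;0 0 0 0 0 0.005 -1;0 0 0 0 0 0.005 -1;0 0 0 0 0 0.005 -1;0 0 0 0 0 0.005 -1",
)

```text
time: 19.15
tool_pos: [0.4816, -0.1745, 0.2061]
tcp_rot: [3.13, -0.271, 0.0]
wrist_force: [-0.3, -0.0, -0.6]
width: 0.133
```

>>> move_arm(
  series="0 0 0 0 0 0.002 -1;0 0 0 0 0 0.004 -1;0 0 0 0 0 0.005 -1;0 0 0 0 0 0.005 -1;0 0 0 0 0 0.005 -1;0 0 0 0 0 0.005 -1;0 0 0 0 0 0.005 -1;0 0 0 0 0 0.005 -1",
)

```text
time: 19.95
tool_pos: [0.4817, -0.1745, 0.2059]
tcp_rot: [3.13, -0.271, 0.0]
wrist_force: [-1.7, -0.3, 3.4]
width: 0.136
```

Contact: z-force rose from -1.8 to +3.4 N at TCP z ≈ 0.2059. I'll ease off 0.25 mm and slide in along the peg.

>>> move_arm(
  series="0 0 0 0 0 -0.002 -1;0 0 0 0 0 -0.0025 -1;0 0 0 0.01 0 -0.0025 -1;0 0 0 0.025 0 -0.0025 -1;0 0 0 0.04 0 -0.0025 -1;0 0 0 0.055 0 -0.0025 -1;0 0 0 0.07 0 -0.0025 -1;0 0 0 0.08 0 -0.0025 -1",
)

```text
time: 20.75
tool_pos: [0.4888, -0.1758, 0.2058]
tcp_rot: [-3.13, 0.271, 0.003]
wrist_force: [-5.3, 0.6, 5.7]
width: 0.133
```

```bash
python3 -c "
from h import *
st()"
```

```text
t 20.75 stand x -50.6 y -0.02 z 205.83 F [-5.32  0.62  5.68] M [0.08 0.9  0.02]
```

>>> move_arm(
  series="0 0 0 0 0 -0.001 -1;0 0 0 0 0 -0.002 -1;0 0 0 0 0 -0.003 -1;0 0 0 0 0 -0.003 -1;0 0 0 0 0 -0.003 -1;0 0 0 0 0 -0.003 -1;0 0 0 0 0 -0.003 -1;0 0 0 0 0 -0.003 -1",
)

```text
time: 21.55
tool_pos: [0.4895, -0.1759, 0.206]
tcp_rot: [3.13, -0.271, 0.0]
wrist_force: [-1.7, -0.7, 0.9]
width: 0.131
```

```bash
python3 -c "
from h import *
st()"
```

```text
t 21.55 stand x -49.8 y 0.09 z 205.97 F [-1.72 -0.74  0.92] M [0.03 0.34 0.01]
```

>>> move_arm(
  series="0 0 0 0 0 -0.001 -1;0 0 0 0.005 0 -0.0015 -1;0 0 0 0.01 0 -0.0015 -1;0 0 0 0.015 0 -0.0015 -1;0 0 0 0.02 0 -0.0015 -1;0 0 0 0.025 0 -0.0015 -1;0 0 0 0.03 0 -0.0015 -1;0 0 0 0.035 0 -0.0015 -1",
)

```text
time: 22.35
tool_pos: [0.493, -0.1765, 0.2062]
tcp_rot: [-3.13, 0.271, -0.0]
wrist_force: [-0.4, -0.3, -2.3]
width: 0.134
```

```bash
python3 -c "
from h import *
st()"
```

```text
t 22.35 stand x -46.3 y 0.09 z 206.23 F [-0.37 -0.25 -2.26] M [ 0.03  0.02 -0.02]
```

>>> move_arm(
  series="0 0 0 0.005 0 0.0005 -1;0 0 0 0.015 0 0.0005 -1;0 0 0 0.025 0 0.0005 -1;0 0 0 0.035 0 0.0005 -1;0 0 0 0.045 0 0.0005 -1;0 0 0 0.055 0 0.0005 -1;0 0 0 0.065 0 0.0005 -1;0 0 0 0.07 0 0.0005 -1",
)

```text
time: 23.15
tool_pos: [0.4999, -0.1777, 0.2063]
tcp_rot: [3.13, -0.271, 0.0]
wrist_force: [-0.2, 0.3, -1.0]
width: 0.136
```

```bash
python3 -c "
from h import *
st();wsnap('w9');crop('w9',(240,160,640,360),2,'w9c');st();snap('scene','s9');crop('s9',(260,190,360,270),7,'s9c')"
```

```text
t 23.15 stand x -39.3 y 0.07 z 206.26 F [-0.21  0.25 -0.96] M [ 0.04 -0.01  0.02]
t 23.2 stand x -39.2 y 0.07 z 206.25 F [-0.27  0.04 -1.82] M [-0.06 -0.01  0.  ]
```

View pics/w9c.png

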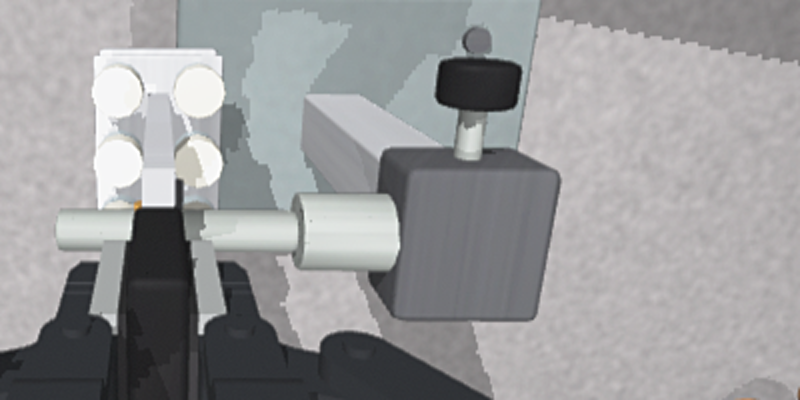

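View pics/s9c.png

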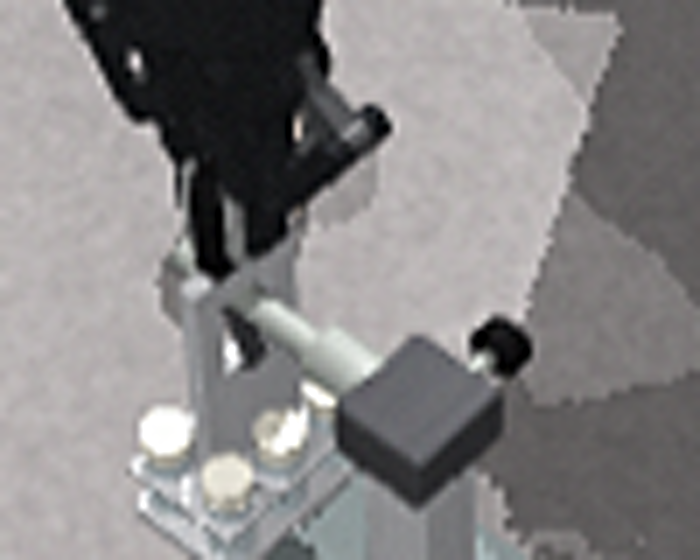

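The plate is at the hinge and the keeper is swinging inward through the eye (s9c ~(245,345)). Forces are near baseline, so I'll go on.

>>> move_arm(
  series="0 0 0 0.005 0 0.0005 -1;0 0 0 0.015 0 0.0005 -1;0 0 0 0.025 0 0.0005 -1;0 0 0 0.035 0 0.0005 -1;0 0 0 0.045 0 0.0005 -1;0 0 0 0.055 0 0.0005 -1;0 0 0 0.06 0 0.0005 -1;0 0 0 0.06 0 0.0005 -1",
)

```text
time: 24.05
tool_pos: [0.5058, -0.1787, 0.2062]
tcp_rot: [-3.13, 0.271, -0.0]
wrist_force: [-0.1, 0.1, -0.9]
width: 0.132
```

```bash
python3 -c "
from h import *
st();snap('scene','s10');crop('s10',(260,190,360,270),7,'s10c');st()"
```

```text
t 24.05 stand x -33.3 y 0.09 z 206.18 F [-0.1   0.06 -0.89] M [-0.04 -0.01  0.03]
t 24.1 stand x -33.4 y 0.1 z 206.12 F [ 0.27 -1.03 -2.74] M [-0.03 -0.02 -0.04]
```

View pics/s10c.png

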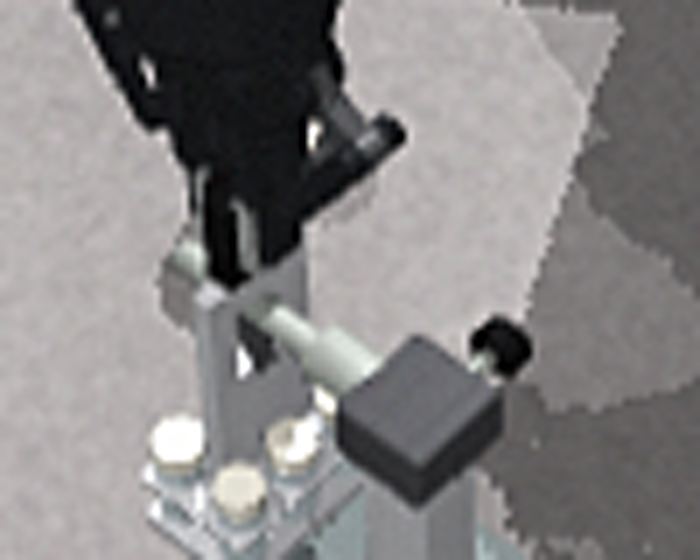

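>>> move_arm(
  series="0 0 0 0.005 0 0.0005 -1;0 0 0 0.01 0 0.0005 -1;0 0 0 0.015 0 0.0005 -1;0 0 0 0.02 0 0.0005 -1;0 0 0 0.025 0 0.0005 -1;0 0 0 0.03 0 0.0005 -1;0 0 0 0.035 0 0.0005 -1;0 0 0 0.035 0 0.0005 -1",
)

```text
time: 24.9
tool_pos: [0.5092, -0.1793, 0.2061]
tcp_rot: [3.13, -0.271, 0.0]
wrist_force: [0.3, 0.2, -2.6]
width: 0.138
```

```bash
python3 -c "
from h import *
st()"
```

```text
t 24.9 stand x -29.8 y 0.07 z 206.14 F [ 0.26  0.23 -2.56] M [-0.02 -0.01  0.01]
```

>>> move_arm(
  series="0 0 0 0.005 0 0 -1;0 0 0 0.01 0 0 -1;0 0 0 0.015 0 0 -1;0 0 0 0.02 0 0 -1;0 0 0 0.025 0 0 -1;0 0 0 0.03 0 0 -1;0 0 0 0.035 0 0 -1;0 0 0 0.035 0 0 -1",
)

```text
time: 25.7
tool_pos: [0.5127, -0.1799, 0.2061]
tcp_rot: [3.13, -0.271, 0.0]
wrist_force: [-0.3, -0.3, -2.1]
width: 0.135
```

```bash
python3 -c "
from h import *
st();snap('scene','s11');wsnap('w11');crop('s11',(260,190,360,270),7,'s11c');crop('w11',(240,160,640,360),2,'w11c');st()"
```

```text
t 25.7 stand x -26.3 y 0.07 z 206.12 F [-0.28 -0.27 -2.11] M [-0.02 -0.01 -0.01]
t 25.8 stand x -26.4 y 0.08 z 206.09 F [-0.28 -1.08 -2.3 ] M [ 0.04 -0.05  0.01]
```

View pics/s11c.png

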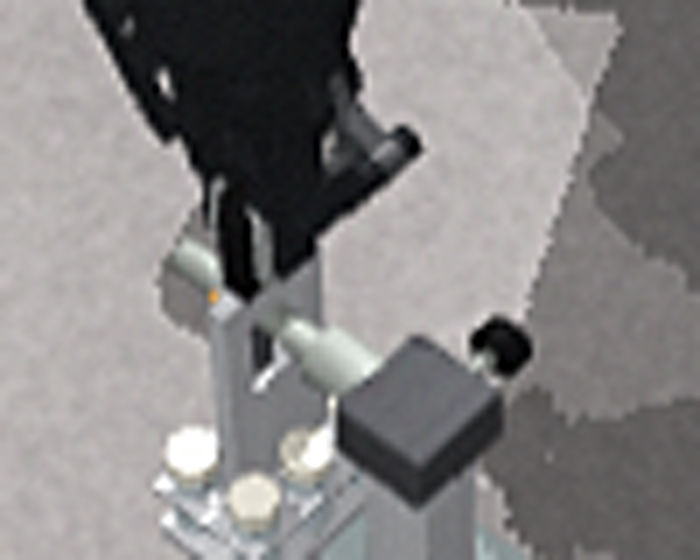

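View pics/w11c.png

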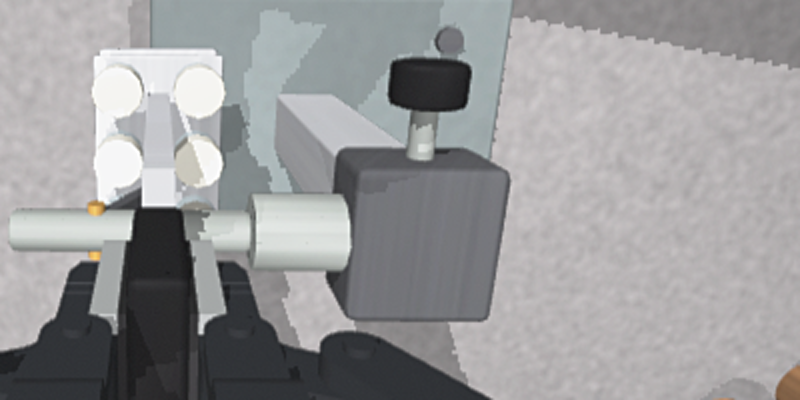

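The keeper is lifted and resting under the eye's lower edge (w11c ~(125,198)). Forces stay near baseline.

>>> move_arm(
  series="0 0 0 0.005 0 0 -1;0 0 0 0.01 0 0 -1;0 0 0 0.015 0 0 -1;0 0 0 0.02 0 0 -1;0 0 0 0.025 0 0 -1;0 0 0 0.03 0 0 -1;0 0 0 0.035 0 0 -1;0 0 0 0.04 0 0 -1",
)

```text
time: 26.6
tool_pos: [0.5167, -0.1806, 0.2062]
tcp_rot: [3.13, -0.271, 0.0]
wrist_force: [-0.4, 0.1, -1.8]
width: 0.13
```

>>> move_arm(
  series="0 0 0 0.005 0 0 -1;0 0 0 0.01 0 0 -1;0 0 0 0.015 0 0 -1;0 0 0 0.02 0 0 -1;0 0 0 0.025 0 0 -1;0 0 0 0.03 0 0 -1;0 0 0 0.035 0 0 -1;0 0 0 0.04 0 0 -1",
)

```text
time: 27.4
tool_pos: [0.5205, -0.1813, 0.2061]
tcp_rot: [3.13, -0.271, 0.0]
wrist_force: [-0.6, -0.4, -2.4]
width: 0.13
```

```bash
python3 -c "
from h import *
st();snap('scene','s12');wsnap('w12');crop('s12',(260,190,360,270),7,'s12c');crop('w12',(240,160,640,360),2,'w12c');st()"
```

```text
t 27.4 stand x -18.4 y 0.07 z 206.14 F [-0.63 -0.41 -2.41] M [-0.03  0.04  0.02]
t 27.5 stand x -18.3 y 0.06 z 206.15 F [ 0.15 -0.1  -1.97] M [-0.03  0.   -0.05]
```

View pics/s12c.png

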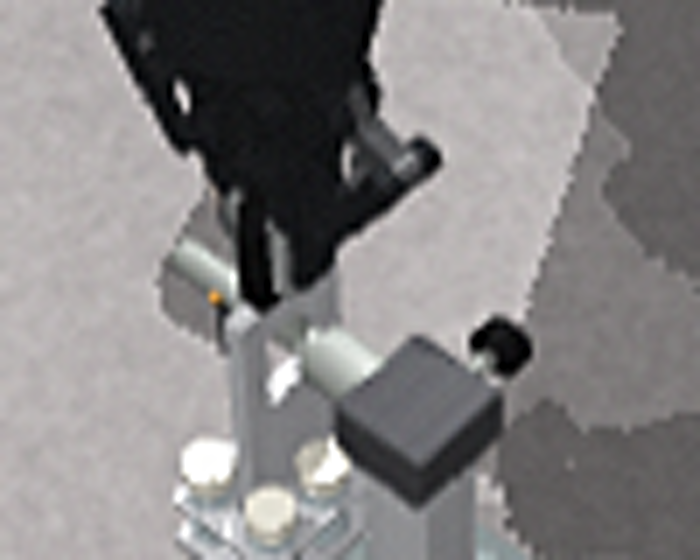

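View pics/w12c.png

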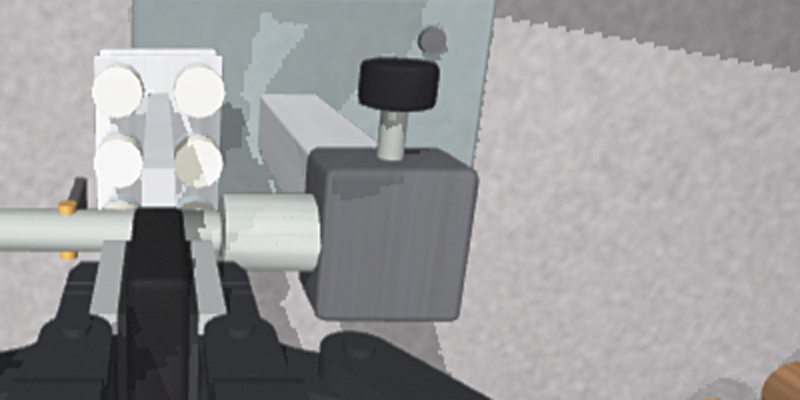

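The keeper has dropped shut behind the plate (w12c (80,190), s12c (222,325)). I'll go 3 mm further, rest the eye on the peg and release partway.

>>> move_arm(
  series="0 0 0 0.005 0 0 -1;0 0 0 0.01 0 0 -1;0 0 0 0.015 0 0 -1;0 0 0 0.02 0 0 -1;0 0 0 0.025 0 0 -1;0 0 0 0.03 0 0 -1;0 0 0 0.03 0 0.001 -1;0 0 0 0.03 0 0.001 -1",
)

```text
time: 28.3
tool_pos: [0.5235, -0.1818, 0.2061]
tcp_rot: [3.13, -0.271, 0.0]
wrist_force: [0.5, 0.1, -1.6]
width: 0.129
```

```bash
python3 -c "
from h import *
st()"
```

```text
t 28.3 stand x -15.3 y 0.05 z 206.08 F [ 0.49  0.06 -1.62] M [0.01 0.04 0.03]
```

>>> move_arm(
  series="0 0 0 0 0 0 -0.7;0 0 0 0 0 0 -0.65;0 0 0 0 0 0 -0.6;0 0 0 0 0 0 -0.5;0 0 0 0 0 0 -0.4;0 0 0 0 0 0 -0.35;0 0 0 0 0 0 -0.35;0 0 0 0 0 0 -0.35",
)

```text
time: 29.1
tool_pos: [0.5234, -0.1818, 0.206]
tcp_rot: [-3.13, 0.271, 0.0]
wrist_force: [-0.4, 0.3, -0.3]
width: 0.322
```

```bash
python3 -c "
from h import *
st();snap('scene','s13');wsnap('w13');crop('s13',(260,190,360,270),7,'s13c');crop('w13',(240,160,640,360),2,'w13c');st();print(bot.read_state()['width'])"
```

```text
t 29.1 stand x -15.4 y 0.09 z 206.01 F [-0.44  0.35 -0.28] M [0.   0.03 0.  ]
t 29.2 stand x -15.4 y 0.07 z 206.01 F [ 0.65 -0.08 -0.25] M [-0.01 -0.01  0.01]
0.32689828112770164
```

View pics/s13c.png

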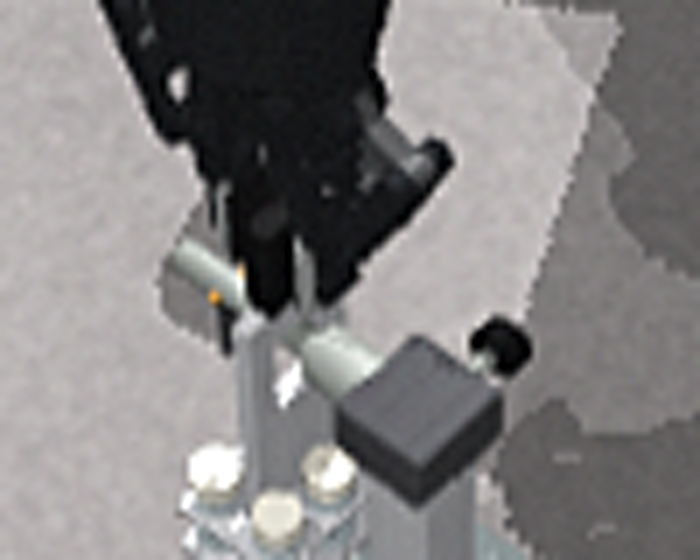

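View pics/w13c.png

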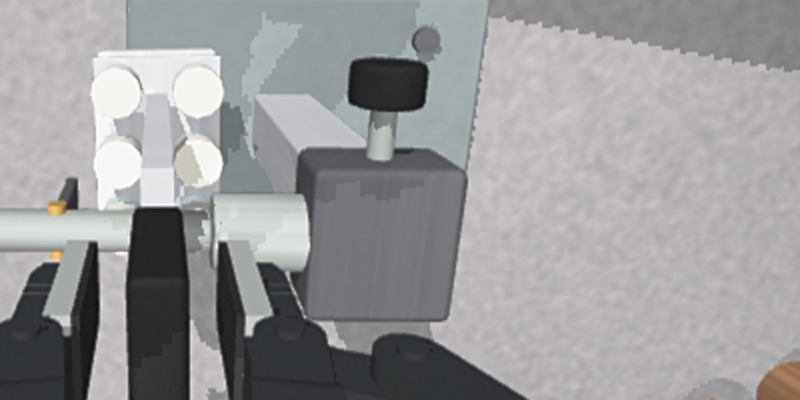

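The carrier hangs free, with about 8 mm of gap on each side of the tab. I'll retreat straight up.

>>> move_arm(
  series="0 0 0 0 0 -0.05 -0.35;0 0 0 0 0 -0.15 -0.35;0 0 0 0 0 -0.3 -0.35;0 0 0 0 0 -0.45 -0.35;0 0 0 0 0 -0.6 -0.35;0 0 0 0 0 -0.75 -0.35;0 0 0 0 0 -0.9 -0.35;0 0 0 0 0 -1 -0.35",
)

```text
time: 30.0
tool_pos: [0.524, -0.182, 0.3083]
tcp_rot: [3.129, -0.271, 0.003]
wrist_force: [-1.4, -0.5, -0.3]
width: 0.323
```

>>> move_arm(
  series="0 0 0 -0.3 0 0 -0.35;0 0 0 -0.5 0.2 0 -0.35;0 0 0 -0.7 0.5 0 -0.35;0 0 0 -0.8 0.7 0 -0.35;0 0 0 -0.9 0.9 0 -0.35;0 0 0 -0.9 0.9 0 -0.35;0 0 0 -0.9 0.9 0 -0.35;0 0 0 -0.9 0.9 0 -0.35",
)

```text
time: 30.8
tool_pos: [0.4197, -0.2545, 0.3061]
tcp_rot: [-3.129, 0.27, -0.0]
wrist_force: [-0.1, 0.8, -0.8]
width: 0.325
```

```bash
python3 -c "
from h import *
st();snap('scene','s14');wsnap('w14');snap('top','t14');crop('s14',(260,190,360,270),7,'s14c');st()"
```

```text
t 30.8 stand x -105.1 y -89.37 z 306.1 F [-0.13  0.77 -0.78] M [-0.   -0.   -0.04]
t 30.95 stand x -105.0 y -89.23 z 305.98 F [ 0.25 -0.08  0.4 ] M [-0.    0.04  0.03]
```

View pics/s14c.png

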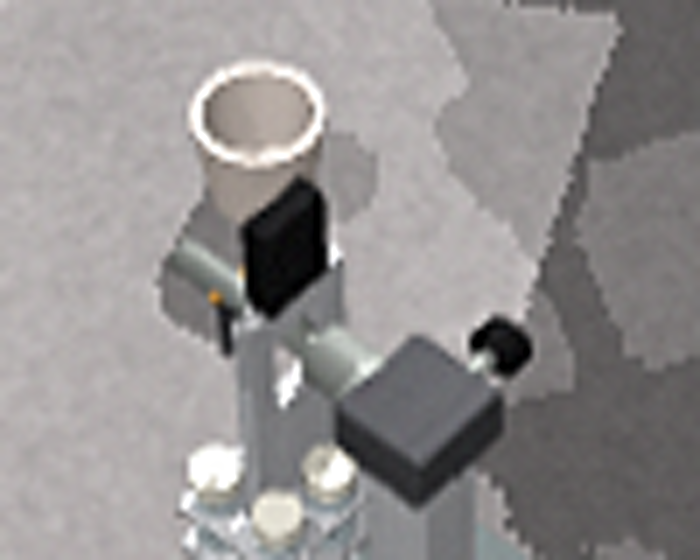

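View pics/w14.png

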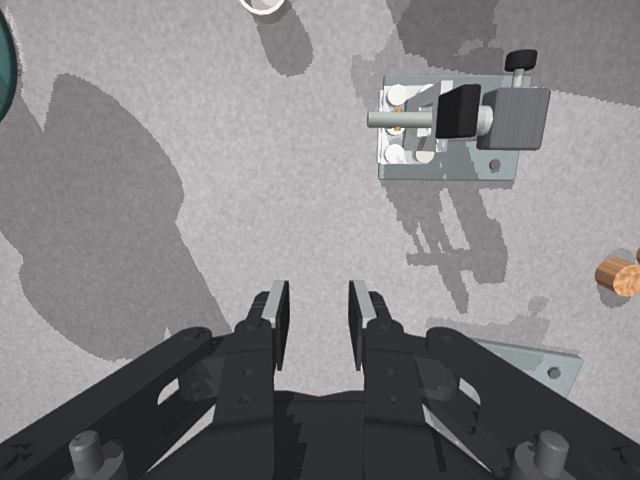

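The carrier hangs upright on the peg, with the tab at w14 (458,110) and the keeper closed in front of it (s14c (222,330)). I'll let it settle one more call, then hand in.

>>> move_arm(
  series="0 0 0 0 0 0 -0.35;0 0 0 0 0 0 -0.35;0 0 0 0 0 0 -0.35;0 0 0 0 0 0 -0.35;0 0 0 0 0 0 -0.35;0 0 0 0 0 0 -0.35;0 0 0 0 0 0 -0.35;0 0 0 0 0 0 -0.35",
)

```text
time: 31.75
tool_pos: [0.4193, -0.255, 0.3061]
tcp_rot: [3.13, -0.271, 0.0]
wrist_force: [0.7, 0.9, -0.1]
width: 0.324
```

```bash
python3 -c "
from h import *
a=load('w14')['pixels'];s14=load('s14')['pixels'];b=snap('scene','s15')['pixels']
print('diff px',(np.abs(b[190:270,260:360].astype(int)-s14[190:270,260:360]).max(2)>40).sum())
t0=load('top0')['pixels'].astype(int);t1=load('t14')['pixels'].astype(int)
for n,(x,y) in dict(crucible=(298,290),jar=(278,154),driver=(190,309)).items(): print(n,(np.abs(t0-t1)[y-9:y+9,x-9:x+9].max(2)>40).sum())
print(bot.finish_job())"
```

```text
diff px 3
crucible 19
jar 0
driver 0
the job is handed in; nothing more can be done
None
```

I hung the middle-sized carrier by its eye on the peg of the 170×120 mm stand, let go and handed the job in at about 32 s; no verdict is reported.

- **Peg height:** Touch put contact at a tool height of about 206 mm, so the peg axis is roughly 153.5 mm. The cameras gave 153–154 mm. I then slid the eye along at about that height until the keeper dropped shut in front of it.
- **Forces:** The highest vertical load on the peg that I read was about 7.5 N, with about 5 N along the peg, during one sliding step. I eased off straight after. Forces were read only at the end of each move, so brief peaks in between could have been missed. While the keeper was being lifted, readings stayed near baseline.
- **Last checks:**
  - In the pictures the carrier hangs upright with the keeper closed.
  - Two views about 1 s apart were almost identical (3 changed pixels), so it was at rest.
  - By the tool position at release, the eye is about 15 mm before the shoulder and centred on the peg.
  - The gripper is clear.
- **Bystanders:** The jar and screwdriver showed no change from the first top view. The crucible's area showed 19 changed pixels. I took that for the arm's shadow, since nothing came near it, but I didn't check further.

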